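# Unload the mould brushing table and stack the moulds under their cover

### The job

Take all the plaster moulds off the rotary brushing table and stack them on the wooden stacking base, chamfered corners matched, so that every skirt is fully down over the block below; they come out only at the open front, so turn the table by its upright pegs, click by click, to bring the next one there. When they are all stacked, put the aluminium dust cover on top of the stack in the same way, leave the table resting in one of its click positions, and do not disturb the other things on the bench.

Things in the scene. Friction and masses are not known exactly. Their poses are not given: they have to be found in the camera images.
- machine: rotary brushing table, fixed: grey round housing 400 mm across, index table on it, clear guard (245 x 424 mm, roof 138 to 150 mm above the bench, motor on it to 195 mm) over the back, from 20 mm in front of the axis backwards. Moulds turn through under it but lift out only at the front. Origin on the bench on the axis; -x points to the open front, z up
- turret (a joint): angle of the index table (disc 384 mm across, face 48 mm above the bench, four stations with raised blocks like the base's), rad: 0 at the start, grows counter-clockwise seen from above, no end stops. A spring detent clicks home at every multiple of pi/2 and pulls to the nearest one from anywhere between; leaving it takes about 3 N at a peg
- front (a point): fixed point on the machine: centre of the open front station, at the table's upper face (48 mm above the bench), 120 mm in front of the table's axis
- base: stacking base, fixed wooden block 116 x 72 mm, 18 mm high, two corners at its +x end cut off; on it a raised block (99 x 55 mm, 8 mm high, corners at +x cut by 12.5 mm). Origin on the bench under its middle, x along its length
- base_seat (a point): middle of the base's upper shoulder, 18 mm above the bench: the first mould's (skirt) origin comes here, each further one 36 mm higher; x, y, z as the base
- base_end (a point): point 56 mm from base_seat along the base's +x, at its chamfered end
- cover: dust cover lying on the bench, bare aluminium, 112 x 68 mm with the two corners at its +x end cut off at 45 degrees (16 mm); a skirt 4 mm thick runs round the underside, inside it 104 x 60 mm and 12 mm deep; 17 mm high, and on top a black handle bar along x, 70 mm long, 18 mm wide, from 17 to 49 mm height. About 0.15 kg. Origin in the middle of its underside (skirt rim), z up
- peg0 (a point): top (126 mm above the bench) of an upright turning peg, black, 20 mm across, 78 mm high, on the rim of the index table, 173 mm from the axis, 45 degrees clockwise (seen from above) from the station of mould0; that station is at the front, and this peg 45 degrees to the left of it (machine's +y side), when the table angle is 0 x pi/2 (give or take whole turns)
- mould0: plaster tile mould in a grey plastic tray, all alike, absent in some runs; its station comes to the front at table angle 0 x pi/2; outside as the cover, with the same skirt, but 36 mm high to its shoulder; on that a plaster block as on the base (8 mm, 44 mm in all), which enters the next skirt with 2.5 mm play. 0.22 to 0.37 kg. Origin mid-underside, x to the chamfered end (machine's +y when at the front), z up
- peg1 (a point): top (126 mm above the bench) of an upright turning peg, black, 20 mm across, 78 mm high, on the rim of the index table, 173 mm from the axis, 45 degrees clockwise (seen from above) from the station of mould1; that station is at the front, and this peg 45 degrees to the left of it (machine's +y side), when the table angle is 1 x pi/2 (give or take whole turns)
- mould1: plaster tile mould in a grey plastic tray, all alike, absent in some runs; its station comes to the front at table angle 1 x pi/2; outside as the cover, with the same skirt, but 36 mm high to its shoulder; on that a plaster block as on the base (8 mm, 44 mm in all), which enters the next skirt with 2.5 mm play. 0.22 to 0.37 kg. Origin mid-underside, x to the chamfered end (machine's +y when at the front), z up
- peg2 (a point): top (126 mm above the bench) of an upright turning peg, black, 20 mm across, 78 mm high, on the rim of the index table, 173 mm from the axis, 45 degrees clockwise (seen from above) from the station of mould2; that station is at the front, and this peg 45 degrees to the left of it (machine's +y side), when the table angle is 2 x pi/2 (give or take whole turns)
- mould2: plaster tile mould in a grey plastic tray, all alike, absent in some runs; its station comes to the front at table angle 2 x pi/2; outside as the cover, with the same skirt, but 36 mm high to its shoulder; on that a plaster block as on the base (8 mm, 44 mm in all), which enters the next skirt with 2.5 mm play. 0.22 to 0.37 kg. Origin mid-underside, x to the chamfered end (machine's +y when at the front), z up
- peg3 (a point): top (126 mm above the bench) of an upright turning peg, black, 20 mm across, 78 mm high, on the rim of the index table, 173 mm from the axis, 45 degrees clockwise (seen from above) from the station of mould3; that station is at the front, and this peg 45 degrees to the left of it (machine's +y side), when the table angle is 3 x pi/2 (give or take whole turns)
- mould3: plaster tile mould in a grey plastic tray, all alike, absent in some runs; its station comes to the front at table angle 3 x pi/2; outside as the cover, with the same skirt, but 36 mm high to its shoulder; on that a plaster block as on the base (8 mm, 44 mm in all), which enters the next skirt with 2.5 mm play. 0.22 to 0.37 kg. Origin mid-underside, x to the chamfered end (machine's +y when at the front), z up
- maquette: upright plaster maquette, three blocks, 195 mm high, 75 mm square foot; a bystander, origin under or in its middle
- offcut: plaster block 110 x 45 x 50 mm, long side along x; a bystander, origin under or in its middle
- bar: plaster bar 45 x 100 x 35 mm, long side along y; a bystander, origin under or in its middle
- brush: hand brush lying along its x; a bystander, origin under or in its middle
- rule: flat steel rule 150 x 30 x 4 mm, long side along x; a bystander, origin under or in its middle
- bowl: black rubber plaster bowl, 130 mm across, 70 mm high; a bystander, origin under or in its middle
- mallet: wooden mallet lying along its x; a bystander, origin under or in its middle
Not all that is in view belongs to the job. What is shaped like the base but blue or turquoise is not meant.

How it is judged:
On the way:
1. all the moulds are stacked on the base, chamfers matched and skirts down (horizontal distance between each of mould0, mould1, mould2, mould3 and base_seat below 0.01 m and y of base_end in the frame of mould0 between -0.012 and 0.012 m and x of base_end in the frame of mould0 above 0.04 m and angle between each of mould0, mould1, mould2, mould3's own z axis and vertical below 0.05 rad and (z of mould0 in the frame of base_seat between -0.003 and 0.003 m or z of mould0 in the frame of base_seat between 0.033 and 0.039 m or z of mould0 in the frame of base_seat between 0.069 and 0.075 m or z of mould0 in the frame of base_seat between 0.105 and 0.111 m) and y of base_end in the frame of mould1 between -0.012 and 0.012 m and x of base_end in the frame of mould1 above 0.04 m and (z of mould1 in the frame of base_seat between -0.003 and 0.003 m or z of mould1 in the frame of base_seat between 0.033 and 0.039 m or z of mould1 in the frame of base_seat between 0.069 and 0.075 m or z of mould1 in the frame of base_seat between 0.105 and 0.111 m) and y of base_end in the frame of mould2 between -0.012 and 0.012 m and x of base_end in the frame of mould2 above 0.04 m and (z of mould2 in the frame of base_seat between -0.003 and 0.003 m or z of mould2 in the frame of base_seat between 0.033 and 0.039 m or z of mould2 in the frame of base_seat between 0.069 and 0.075 m or z of mould2 in the frame of base_seat between 0.105 and 0.111 m) and y of base_end in the frame of mould3 between -0.012 and 0.012 m and x of base_end in the frame of mould3 above 0.04 m and (z of mould3 in the frame of base_seat between -0.003 and 0.003 m or z of mould3 in the frame of base_seat between 0.033 and 0.039 m or z of mould3 in the frame of base_seat between 0.069 and 0.075 m or z of mould3 in the frame of base_seat between 0.105 and 0.111 m)), for 0.2 s.
At the end, for the whole second after the job is handed in: all moulds present, and the cover on top, form one stack on the base: each within 4 mm of its axis, chamfered ends within 6 mm of the base's, upright within 0.05 rad, heights within 3 mm of whole 36 mm steps, at rest; the table still, within 0.06 rad of a click (all of step 1 and horizontal distance between cover and base_seat below 0.01 m and y of base_end in the frame of cover between -0.012 and 0.012 m and x of base_end in the frame of cover above 0.04 m and angle between cover's own z axis and vertical below 0.05 rad and (z of cover in the frame of base_seat between 0.105 and 0.111 m or z of cover in the frame of base_seat between 0.141 and 0.147 m) and linear speed of each of mould0, mould1, mould2, mould3, cover below 0.02 m/s and velocity of joint turret between -0.05 and 0.05 rad/s and (value of joint turret between -12.6264 and -12.5064 rad or value of joint turret between -11.0556 and -10.9356 rad or value of joint turret between -9.48478 and -9.36478 rad or value of joint turret between -7.91398 and -7.79398 rad or value of joint turret between -6.34319 and -6.22319 rad or value of joint turret between -4.77239 and -4.65239 rad or value of joint turret between -3.20159 and -3.08159 rad or value of joint turret between -1.6308 and -1.5108 rad or value of joint turret between -0.06 and 0.06 rad or value of joint turret between 1.5108 and 1.6308 rad or value of joint turret between 3.08159 and 3.20159 rad or value of joint turret between 4.65239 and 4.77239 rad or value of joint turret between 6.22319 and 6.34319 rad or value of joint turret between 7.79398 and 7.91398 rad or value of joint turret between 9.36478 and 9.48478 rad or value of joint turret between 10.9356 and 11.0556 rad or value of joint turret between 12.5064 and 12.6264 rad)); the robot touches nothing.
It fails at once if a bystander is disturbed (moved more than 30 mm) (distance of any of maquette, offcut, bar, brush, rule, bowl, mallet from where it was at the start of the episode above 0.03 m).
Of mould0, mould1, mould2, mould3 only 3 to 4 are there at a start; the rules pass over those that are not, and their reading is None.
At some moment in a run one of cover may be knocked a few centimetres aside while the robot is not near it.
Once in a run the grip may slacken for a moment while it holds something.
It also fails if it takes over 210 s, if anything falls off the work surface, if the arm or the gripper's body presses on something with over 40 N, if the wrist force passes 120 N, or if a joint passes its speed limit or range.

### The arm

A 7-joint arm with a two-finger parallel gripper is mounted at the origin on the work surface. World frame = base frame: x ahead of the robot, y to its left, z up, the work surface at z = 0. Lengths are in m, angles in rad, forces in N, time in s.
With the tool pointing down it reaches from about 0.425 to 0.875 m from the base axis. Payload 8.4 kg.
Tool frame: the origin (TCP) lies at the centre of the arm's flange, where the gripper is bolted on; the fingertips stand 173 mm ahead of it and the grasp point (between the pads) lies ahead of it (robot.grasp_offset is the z of the grasp point in the tool frame, in m); z points along the fingers, y is the direction in which the jaws open and shut (so a half turn about z gives the same grasp; the last joint's range is limited). The gripper opens to 85 mm and grips with 20 to 120 N. Pads are 22 mm wide; open, the fingers measure 114 mm over their backs; the gripper's body (76 mm by 85 mm) begins 54 mm behind the grasp point. The pads swing forward as they close: fully open they stand 13 mm farther back than shut.
Start: joints at [1.117, 0.333, 0.04, 1.465, -0.013, 1.343, -0.059], TCP at [0.226, -0.61, 0.405] pointing down, gripper open.
Joint ranges: [-2.58, 2.58], [-0.38, 2.09], [-1.3, 1.39], [0.25, 2.4], [-1.5, 4.64], [0.08, 2.09], [-2.65, 2.65]. Speed limits (rad/s): [2.22, 2.22, 2.79, 2.79, 3.14, 3.14, 3.14].

### API

Orientations are given as a unit quaternion [x, y, z, w].
In Python, from rig import robot gives the robot as it stands.
- The arm moves only by the tool move_arm, never from a script. Its argument "deltas" is text: rows parted by semicolons, each of 6 numbers parted by spaces: the shift along the world's x, y, z in mm, then the turn, a rotation vector about the world's x, y, z in degrees. In form: dx dy dz ax ay az; .... A call has 1 to 8 rows; each row is the pose to reach, as a shift and turn from the pose measured when the call began; what a row does not reach only later rows make up. A row lasts 1/10 s, in which the tool goes at most 50 mm and 8.59 degrees, less where a joint would pass 70% of its speed; a pose out of reach is approached as far as the arm can. A call with a gripper value outside its range is refused whole. "jaw" is the opening, from 0 (shut) to 1 (fully open), set as the call begins (left out, the last holds). The fingers move at their own pace and stop on an object; "squeeze" is the grip in N (left out, the last holds). Time passes only in rows, so rows that repeat a pose let the fingers close. It gives the time, the measured TCP pose, the force and the opening at its end, in the units of the state.
- robot.get_obs(): the state, without advancing time (a new reading comes with each control period).
- robot.read_camera(name): name is "side" or "top"; returns the picture (480x640x3 uint8, red, green, blue); there is no depth.
- robot.camera_info(name): a dict with "fx", "fy", "cx", "cy" (pixels), "R" (3x3) and "t" (3): a world point X has camera coordinates R X + t. Camera axes: x right, y down, z forward; pixel columns grow to the right and rows downward; lengths in m; the calibration is good to about 2 mm. A picture is of the moment at which its call begins. camera_info takes no time and is no camera call.
- robot.hand_in(): hands the job in, once; it reports no verdict.
Trained networks look in the newest picture that a camera, given by its name, has taken for a name from the list of things; names that differ only in an ending like _2 or _b are one class to them, and where a whole thing is asked for, a point or a joint stands for the part that bears it (a point fixed in the world has none). Each returns a list of dicts, best first, with "p" (0 to 1); they miss things now and then, are a little off and sometimes report something else, mostly with a low value. They report only what shows in the picture. A call takes as long as a camera call. They do not tell look-alikes from the thing itself.
- robot.regions_of(target, camera): "region" (480x640 bool, what is visible of it) and "bbox" ([left, top, width, height] in pixels, round what is visible of it).
The state is a dict: "time": time; "joint_positions": joint angles; "joint_vel": joint speeds; "joint_efforts": joint torques, N m; "position": TCP position; "tool_rot": TCP orientation; "ft_force": force on the tool from outside, world axes, zero at the start; "moment": the same for the moment, N m; "grip_width": finger opening in m.
Only numpy, scipy, OpenCV 4.12 (cv2) and the standard library are available. Lean on these libraries where they do the work, as an engineer would, in place of code of your own. Each camera call takes 0.05 s, during which the arm holds its last target.

## Working session

There is one attempt and no reset: what is moved stays moved. The work goes in short steps, Python scripts to look and compute and a tool call to move; the robot and the scene stay as the last step left them, time stands still between calls to the robot, and variables do not carry over. Pictures are saved under pics/ and viewed, and the job is handed in when it is done.

Besides the shell and the picture viewer there is one more tool, called after "Request:" by a JSON object that holds its "fn" and its "kwargs", one argument or row to a line. move_arm: Moves the arm, as the interface text tells. Its arguments: {"type":"object","properties":{"deltas":{"type":"string"},"jaw":{"type":"number"},"squeeze":{"type":"number"}},"required":["deltas"]}

```bash
ls; mkdir -p pics; python3 - <<'E'
from rig import robot
import cv2
o=robot.get_obs();print(o, robot.grasp_offset)
for c in ("side","top"):
    im=robot.read_camera(c);cv2.imwrite(f"pics/{c}0.png",im[:,:,::-1]);print(robot.camera_info(c))
E
```

```text
pics
{'time': 0.0, 'joint_positions': array([ 1.11680334,  0.33392458,  0.03984178,  1.46627399, -0.01342654,
        1.34330594, -0.05849845]), 'joint_vel': array([-0.00055631,  0.00089154,  0.00080669,  0.00083281, -0.00012264,
       -0.00100538,  0.00051034]), 'joint_efforts': array([ 3.48479944e-04, -6.58562851e+01,  1.36563197e+00, -4.05563951e+01,
        1.67305075e-02,  1.25618422e-02,  3.05770129e-05]), 'position': array([ 0.22575882, -0.60934709,  0.40381041]), 'tool_rot': array([ 9.84305376e-01,  1.76471668e-01, -1.82460269e-04, -8.02695195e-04]), 'ft_force': array([ 0.17319704, -0.33500485, -0.14923716]), 'moment': array([-0.0138684 ,  0.03551033,  0.07816576]), 'grip_width': 0.08562544044613572} 0.1547
{'fx': 619.7088537439471, 'fy': 619.7088537439471, 'cx': 323.88829288268846, 'cy': 244.95786918930736, 'R': array([[-0.83496599, -0.54980759,  0.02331129],
       [-0.31965751,  0.45009572, -0.83380628],
       [ 0.44794071, -0.70365152, -0.55156474]]), 't': array([0.45486997, 0.24861191, 1.40701935])}
{'fx': 509.04834071954076, 'fy': 509.04834071954076, 'cx': 324.09337446241244, 'cy': 241.58272429863786, 'R': array([[ 0.02727257, -0.99930006,  0.02560474],
       [-0.9850148 , -0.03122879, -0.16961898],
       [ 0.17029986, -0.0205951 , -0.98517704]]), 't': array([0.01740998, 0.55016855, 1.41174014])}
```

View pics/side0.png

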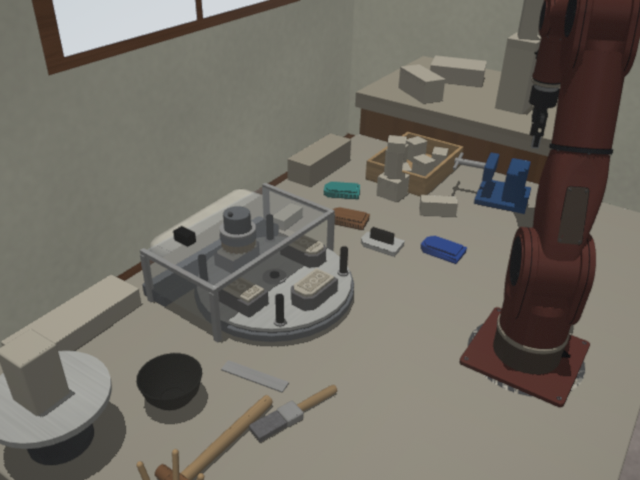

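View pics/top0.png

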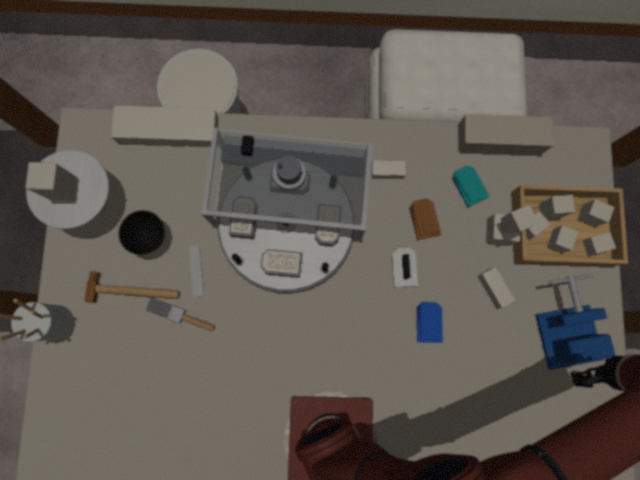

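```bash
cat > h.py <<'E'
from rig import robot
import cv2, numpy as np
from scipy.optimize import least_squares
def cam(c):
    i=robot.camera_info(c); return i
def proj(c,X):
    i=cam(c);X=np.atleast_2d(X);P=X@np.array(i['R']).T+i['t']
    return np.c_[i['fx']*P[:,0]/P[:,2]+i['cx'],i['fy']*P[:,1]/P[:,2]+i['cy']]
def back(c,uv,z):
    i=cam(c);uv=np.atleast_2d(uv);R=np.array(i['R']);C=-R.T@i['t']
    d=np.c_[(uv[:,0]-i['cx'])/i['fx'],(uv[:,1]-i['cy'])/i['fy'],np.ones(len(uv))]@R
    return C+d*((z-C[2])/d[:,2])[:,None]
def tri(us,ut):
    f=lambda X:np.r_[(proj('side',X)-us)[0],(proj('top',X)-ut)[0]]
    s=least_squares(f,back('top',ut,0.05)[0]); return s.x,np.abs(s.fun).max()
def crop(c,box,k,name,im=None):
    if im is None: im=robot.read_camera(c)
    x,y,w,h=box
    o=cv2.resize(im[y:y+h,x:x+w],None,fx=k,fy=k,interpolation=cv2.INTER_CUBIC)
    o=cv2.convertScaleAbs(o,alpha=1.4,beta=10)
    cv2.imwrite(f'pics/{name}.png',o[:,:,::-1])
E
python3 - <<'E'
from h import *
for c in('side','top'):
    im=robot.read_camera(c);np.save(f'{c}0.npy',im)
    for n in('base','cover','mould0','turret','machine','peg0','maquette','offcut','bar','brush','rule','bowl','mallet'):
        r=robot.regions_of(n,c)
        for q in r[:6]:
            m=q['region'];ys,xs=np.nonzero(m);print(c,n,round(q['p'],2),q['bbox'],m.sum(),xs.mean().round(1),ys.mean().round(1))
crop('top',(190,120,260,195),3,'t1',np.load('top0.npy'));crop('side',(130,170,260,195),3,'s1',np.load('side0.npy'))
crop('side',(280,130,200,150),4,'s2',np.load('side0.npy'))
print(robot.get_obs()['time'])
E
```

```text
side base 0.77 [335.7, 205.2, 37.2, 28.5] 627 350.4 217.3
side base 0.58 [322.3, 181.2, 37.4, 14.5] 572 341.2 189.6
side base 0.56 [421.6, 236.8, 43.5, 24.7] 830 443.0 248.7
side base 0.34 [246.5, 382.3, 90.8, 62.3] 1554 286.7 414.5
side cover 0.62 [360.1, 228.3, 45.6, 28.7] 820 381.4 240.8
side mould0 0.8 [280.1, 235.9, 45.7, 31.6] 1001 305.6 251.1
side mould0 0.73 [287.6, 268.4, 49.8, 43.0] 1386 312.6 289.4
side mould0 0.59 [219.6, 277.2, 48.6, 44.7] 1263 243.5 296.1
side mould0 0.3 [153.4, 395.0, 116.9, 85.0] 1725 216.2 443.3
side turret 0.86 [217.3, 245.7, 136.4, 86.4] 4959 289.5 293.0
side machine 0.83 [140.1, 180.5, 213.6, 160.6] 19551 248.4 265.1
side machine 0.52 [334.3, 206.3, 33.9, 27.0] 620 350.2 217.7
side peg0 0.87 [218.6, 244.8, 132.9, 86.3] 5007 289.2 293.2
side maquette 0.94 [376.9, 130.6, 30.9, 73.0] 1488 392.9 170.4
side offcut 0.88 [420.6, 189.6, 35.5, 25.3] 786 437.4 205.2
side offcut 0.64 [139.3, 185.9, 216.7, 157.8] 20126 248.7 265.5
side offcut 0.49 [290.5, 266.4, 44.9, 46.1] 1350 312.6 289.4
side offcut 0.44 [132.3, 351.5, 68.2, 58.5] 2986 169.2 379.8
side bru
[... 768 characters left out ...]
0.7 [220.1, 218.3, 132.0, 71.4] 5000 283.8 252.0
top turret 0.57 [477.9, 266.7, 35.8, 40.4] 784 496.1 287.5
top machine 0.81 [201.3, 127.8, 173.0, 163.7] 19882 286.9 200.8
top peg0 0.84 [221.6, 216.6, 129.9, 71.1] 4989 283.8 251.9
top maquette 0.41 [220.4, 220.0, 129.7, 69.4] 4993 283.3 251.6
top offcut 0.82 [481.5, 267.2, 33.2, 39.4] 828 496.1 287.4
top bar 0.8 [373.3, 158.0, 33.5, 18.6] 548 388.7 168.6
top brush 0.58 [147.2, 296.1, 70.4, 34.5] 764 175.3 313.7
top rule 0.66 [189.7, 244.8, 12.8, 54.3] 564 196.2 269.6
top bowl 0.8 [120.4, 209.7, 44.6, 43.8] 1639 141.7 232.0
top mallet 0.7 [83.6, 270.3, 96.6, 33.2] 1042 123.8 289.8
top mallet 0.19 [317.6, 223.8, 23.0, 24.3] 438 326.9 235.8
1.5
```

View pics/t1.png

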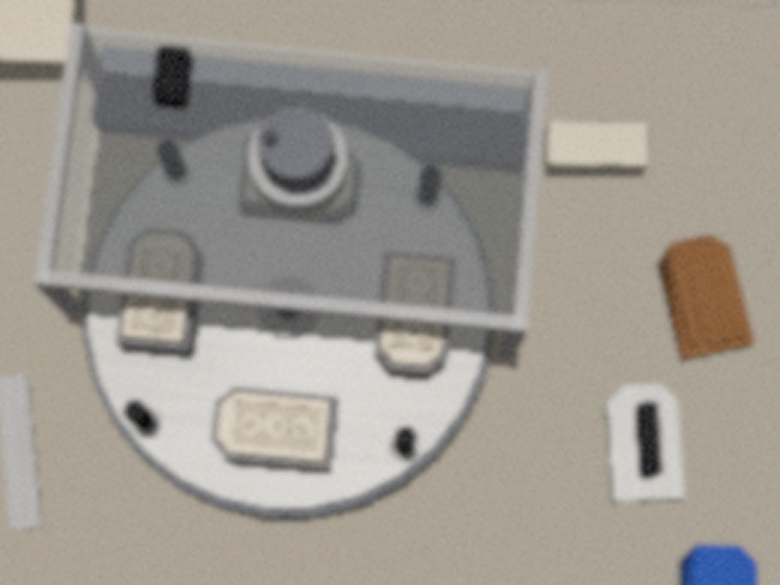

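View pics/s1.png

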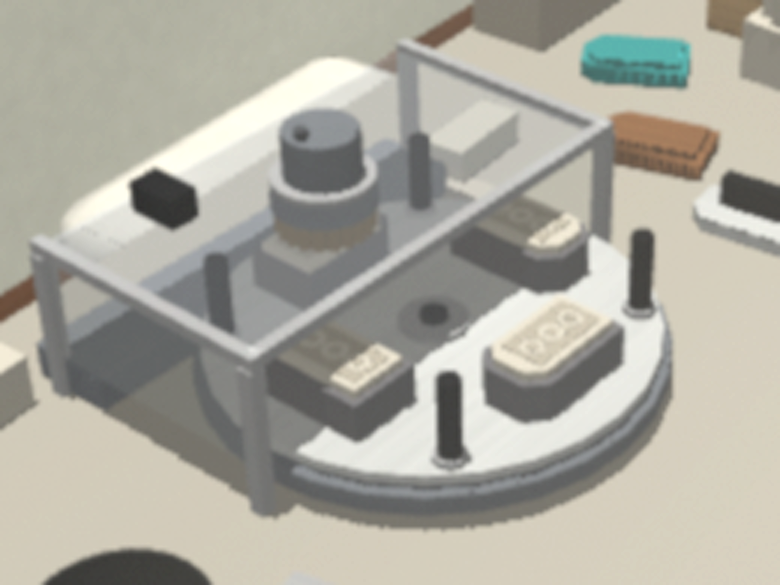

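View pics/s2.png

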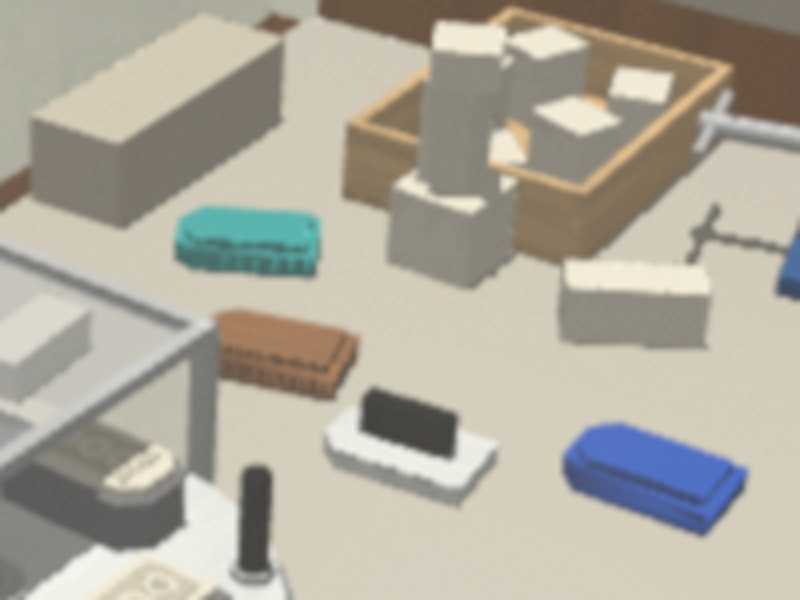

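```bash
cat >> h.py <<'E'
def shot(n=6):
    d={}
    for c in('side','top'):
        d[c]=np.mean([robot.read_camera(c).astype(np.float32) for _ in range(n)],0)
    return d
def poly(L,W,ch):  # x to chamfer
    a,b=L/2,W/2
    return np.array([[-a,-b],[a-ch,-b],[a,-b+ch],[a,b-ch],[a-ch,b],[-a,b]])
def tf(p,z0,pose):
    x,y,th=pose[:3];c,s=np.cos(th),np.sin(th)
    q=p@np.array([[c,s],[-s,c]])+[x,y]
    return np.c_[q,np.full(len(q),z0)]
def prism_edges(c,p,z0,z1,pose):
    """visible edges of convex prism seen from camera c: list of (A,B) 3D"""
    i=cam(c);C=-np.array(i['R']).T@i['t']
    lo,hi=tf(p,z0,pose),tf(p,z1,pose);n=len(p);vis=[]
    for k in range(n):
        m=(k+1)%n;e=hi[m]-hi[k];nn=np.array([e[1],-e[0]])
        vis.append(nn@(C[:2]-hi[k][:2])>0)
    E=[]
    for k in range(n):
        m=(k+1)%n
        E.append((hi[k],hi[m]))
        if vis[k]:E.append((lo[k],lo[m]))
        if vis[k] or vis[k-1]:E.append((lo[k],hi[k]))
    return E
def score(c,G,E,skip=None):
    tot=0;w=0
    gx,gy=G
    for A,B in E:
        P=proj(c,np.linspace(A,B,15)[1:-1]);d=P[-1]-P[0];l=np.hypot(*d)
        if l<1:continue
        nx,ny=-d[1]/l,d[0]/l
        mx=P[:,0].astype(np.float32)[None];my=P[:,1].astype(np.float32)[None]
        v=0
        for ch in range(3):
            v=v+np.abs(cv2.remap(gx[:,:,ch],mx,my,cv2.INTER_LINEAR)*nx+cv2.remap(gy[:,:,ch],mx,my,cv2.INTER_LINEAR)*ny)
        tot+=np.minimum(v,SAT).mean()*l;w+=l
    return tot/w
SAT=60
def grads(im,s=0.8):
    g=cv2.GaussianBlur(im.astype(np.float32),(0,0),s)
    return cv2.Sobel(g,cv2.CV_32F,1,0,scale=.25),cv2.Sobel(g,cv2.CV_32F,0,1,scale=.25)
def fit(d,parts,p0,cams=('side','top'),zfree=False,step=(.008,.008,.08,.004)):
    """parts: list of (poly,z0,z1)"""
    from scipy.optimize import minimize
    G={c:grads(d[c]) for c in cams}
    n=4 if zfree else 3
    def f(q):
        z=q[3] if zfree else 0
        return -sum(score(c,G[c],sum([prism_edges(c,p,a+z,b+z,q) for p,a,b in parts],[])) for c in cams)
    best=None
    rng=np.random.default_rng(0)
    for t in range(8):
        q0=np.array(p0[:3]+[0.]*(n-3),float)
        if t:q0+=rng.normal(size=n)*np.array(step)[:n]*.5
        S=np.vstack([q0]+[q0+np.eye(n)[k]*step[k] for k in range(n)])
        r=minimize(f,q0,method='Nelder-Mead',options=dict(initial_simplex=S,xatol=1e-5,fatol=1e-3,maxiter=300))
        if best is None or r.fun<best.fun:best=r
    return best.x,-best.fun
def draw(d,c,parts,pose,box,k,name):
    x,y,w,h=box
    o=cv2.resize(np.clip(d[c],0,255).astype(np.uint8)[y:y+h,x:x+w],None,fx=k,fy=k,interpolation=cv2.INTER_CUBIC)
    o=cv2.convertScaleAbs(o,alpha=1.3,beta=10)
    for pp,ps in (parts if isinstance(parts,list) and isinstance(parts[0][0],list) else [(parts,pose)]):
        z=ps[3] if len(ps)>3 else 0
        for p,a,b in pp:
            for A,B in prism_edges(c,p,a+z,b+z,ps):
                q=((proj(c,[A,B])-[x,y]+.5)*k-.5)
                cv2.line(o,*[tuple(int(v) for v in r) for r in q],(255,0,0),1,cv2.LINE_AA)
    cv2.imwrite(f'pics/{name}.png',o[:,:,::-1])
BASE=[(poly(.116,.072,.016),0,.018),(poly(.099,.055,.0125),.018,.026)]
MOULD=[(poly(.112,.068,.016),0,.036),(poly(.099,.055,.0125),.036,.044)]
COVER=[(poly(.112,.068,.016),0,.017),(poly(.070,.018,0.0),.017,.049)]
E
python3 - <<'E'
from h import *
d=shot();np.savez('d0.npz',**d)
for nm,uv,z in(('base',(424.5,218.9),.01),('cover',(404.7,267.4),.01),('m0',(281.6,262.4),.07)):
    print(nm,back('top',uv,z)[0])
print('sidebase',back('side',(350,217),.012))
b=back('top',(424.5,218.9),.015)[0]; cv=back('top',(404.5,267.4),.012)[0]; m=back('top',(281.6,262.4),.08)[0]
jobs=[('base',BASE,[b[0],b[1],.15]),('cover',COVER,[cv[0],cv[1],.03]),('m0',[(p,a+.048,e+.048) for p,a,e in MOULD],[m[0],m[1],1.55])]
for nm,P,p0 in jobs:
    for cs in (('side','top'),('side',),('top',)):
        q,s=fit(d,P,p0,cs); print(nm,cs,q.round(4),round(s,1))
        if len(cs)==2: Q=q
    q,s=fit(d,P,list(Q),zfree=True);print('zfree',q.round(4),round(s,1))
    for c in('side','top'):
        u=proj(c,[[Q[0],Q[1],.03]])[0].astype(int)
        draw(d,c,P,Q,(max(u[0]-40,0),u[1]-30,80,60),10,f'fit_{nm}_{c}')
E
cd pics; python3 -c "
import cv2,numpy as np
print(1)
rows=[np.hstack([cv2.resize(cv2.imread(f'fit_{n}_{c}.png'),(400,300)) for c in('side','top')]) for n in('base','cover')]
cv2.imwrite('fitA.png',np.vstack(rows))
cv2.imwrite('fitB.png',np.hstack([cv2.resize(cv2.imread(f'fit_m0_{c}.png'),(400,300)) for c in('side','top')]))
"
```

```text
base [ 0.63373509 -0.26410945  0.01      ]
cover [ 0.48664973 -0.20498281  0.01      ]
m0 [0.48266104 0.15116299 0.07      ]
sidebase [[ 0.62909233 -0.27107309  0.012     ]]
1Traceback (most recent call last):
  File "<stdin>", line 10, in <module>
  File "h.py", line 79, in fit
    r=minimize(f,q0,method='Nelder-Mead',options=dict(initial_simplex=S,xatol=1e-5,fatol=1e-3,maxiter=300))
    res = _minimize_neldermead(fun, x0, args, callback, bounds=bounds,
                               **options)
    fsim[j] = func(sim[j])
              ~~~~^^^^^^^^
    fx = function(np.copy(x), *(wrapper_args + args))
  File "h.py", line 72, in f
    return -sum(score(c,G[c],sum([prism_edges(c,p,a+z,b+z,q) for p,a,b in parts],[])) for c in cams)
            ~~~^^^^^^^^^^^^^^^^^^^^^^^^^^^^^^^^^^^^^^^^^^^^^^^^^^^^^^^^^^^^^^^^^^^^^^^^^^^^^^^^^^^^^
  File "h.py", line 72, in <genexpr>
    return -sum(score(c,G[c],sum([prism_edges(c,p,a+z,b+z,q) for p,a,b in parts],[])) for c in cams)
                ~~~~~^^^^^^^^^^^^^^^^^^^^^^^^^^^^^^^^^^^^^^^^^^^^^^^^^^^^^^^^^^^^^^^^
  File "h.py", line 52, in score
    P=proj(c,np.linspace(A,B,15)[1:-1]);d=P[-1]-P[0];l=np.hypot(*d)
  File "h.py", line 7, in proj
    i=cam(c);X=np.atleast_2d(X);P=X@np.array(i['R']).T+i['t']
  File "h.py", line 5, in cam
    i=robot.camera_info(c); return i
ValueError: time passes only in moves, steps and waits
[ WARN:0@0.020] global loadsave.cpp:275 findDecoder imread_('fit_base_side.png'): can't open/read file: check file path/integrity
Traceback (most recent call last):
cv2.error: OpenCV(4.12.0) /io/opencv/modules/imgproc/src/resize.cpp:4208: error: (-215:Assertion failed) !ssize.empty() in function 'resize'
```

```bash
python3 - <<'E'
s=open('h.py').read()
s=s.replace("def cam(c):\n    i=robot.camera_info(c); return i","import functools\n@functools.lru_cache(None)\ndef cam(c):\n    i=robot.camera_info(c); return i")
open('h.py','w').write(s)
E
cat > f0.py <<'E'
from h import *
d=dict(np.load('d0.npz'))
b=back('top',(424.5,218.9),.015)[0]; cv=back('top',(404.5,267.4),.012)[0]; m=back('top',(281.6,262.4),.08)[0]
jobs=[('base',BASE,[b[0],b[1],.15]),('cover',COVER,[cv[0],cv[1],.03]),('m0',[(p,a+.048,e+.048) for p,a,e in MOULD],[m[0],m[1],1.55])]
for nm,P,p0 in jobs:
    for cs in (('side','top'),('side',),('top',)):
        q,s=fit(d,P,p0,cs); print(nm,cs,q.round(4),round(s,1))
        if len(cs)==2: Q=q
    q,s=fit(d,P,list(Q),zfree=True);print('zfree',q.round(4),round(s,1))
    for c in('side','top'):
        u=proj(c,[[Q[0],Q[1],.03]])[0].astype(int)
        draw(d,c,P,Q,(max(u[0]-40,0),u[1]-30,80,60),10,f'fit_{nm}_{c}')
E
ls d0.npz; time python3 f0.py
cd pics; python3 -c "
import cv2,numpy as np
rows=[np.hstack([cv2.resize(cv2.imread(f'fit_{n}_{c}.png'),(400,300)) for c in('side','top')]) for n in('base','cover')]
cv2.imwrite('fitA.png',np.vstack(rows))
cv2.imwrite('fitB.png',np.hstack([cv2.resize(cv2.imread(f'fit_m0_{c}.png'),(400,300)) for c in('side','top')]))
"
```

```text
d0.npz
Still running in the background as job /tmp/bash_jobs.1000/6983ff0feb2f (pid 575). You'll get a notice when it ends.
```

```bash
kill -- -$(cat /tmp/bash_jobs.1000/6983ff0feb2f/pid); cat >> h.py <<'E'
from scipy.ndimage import map_coordinates
def score(c,G,E,skip=None):
    gx,gy=G
    A=np.array([e[0] for e in E]);B=np.array([e[1] for e in E])
    t=(np.arange(16)+.5)/16
    pa,pb=proj(c,A),proj(c,B);d=pb-pa;l=np.maximum(np.hypot(d[:,0],d[:,1]),1e-6)
    n=np.c_[-d[:,1],d[:,0]]/l[:,None]
    P=proj(c,(A[:,None]+(B-A)[:,None]*t[None,:,None]).reshape(-1,3)).astype(np.float32)
    X=P[:,0].reshape(-1,16);Y=P[:,1].reshape(-1,16)
    a=cv2.remap(gx,X,Y,cv2.INTER_LINEAR);b=cv2.remap(gy,X,Y,cv2.INTER_LINEAR)
    v=np.abs(a*n[:,0,None,None]+b*n[:,1,None,None]).sum(2)
    return (np.minimum(v,SAT).mean(1)*l).sum()/l.sum()
E
time timeout 500 python3 f0.py
cd pics; python3 -c "
import cv2,numpy as np
rows=[np.hstack([cv2.resize(cv2.imread(f'fit_{n}_{c}.png'),(400,300)) for c in('side','top')]) for n in('base','cover')]
cv2.imwrite('fitA.png',np.vstack(rows))
cv2.imwrite('fitB.png',np.hstack([cv2.resize(cv2.imread(f'fit_m0_{c}.png'),(400,300)) for c in('side','top')]))
"
```

```text
base ('side', 'top') [ 0.6327 -0.264   0.2283] 77.9
base ('side',) [ 0.6304 -0.2659  0.2371] 38.7
base ('top',) [ 0.633  -0.2634  0.2128] 40.8
zfree [ 0.6321 -0.2632  0.2155  0.0019] 78.6
cover ('side', 'top') [ 0.4871 -0.2055  0.0798] 99.2
cover ('side',) [ 0.4869 -0.2114  0.062 ] 50.1
cover ('top',) [ 0.4889 -0.2052  0.0756] 55.1
zfree [ 0.4881 -0.2044  0.0757  0.0049] 101.6
m0 ('side', 'top') [0.4809 0.1525 1.5083] 96.0
m0 ('side',) [0.4769 0.1523 1.4692] 45.9
m0 ('top',) [0.4809 0.1528 1.5095] 51.7
zfree [0.4806 0.1527 1.51   0.002 ] 96.4
real	0m18.001s
user	0m17.569s
sys	0m0.439s
```

View pics/fitA.png

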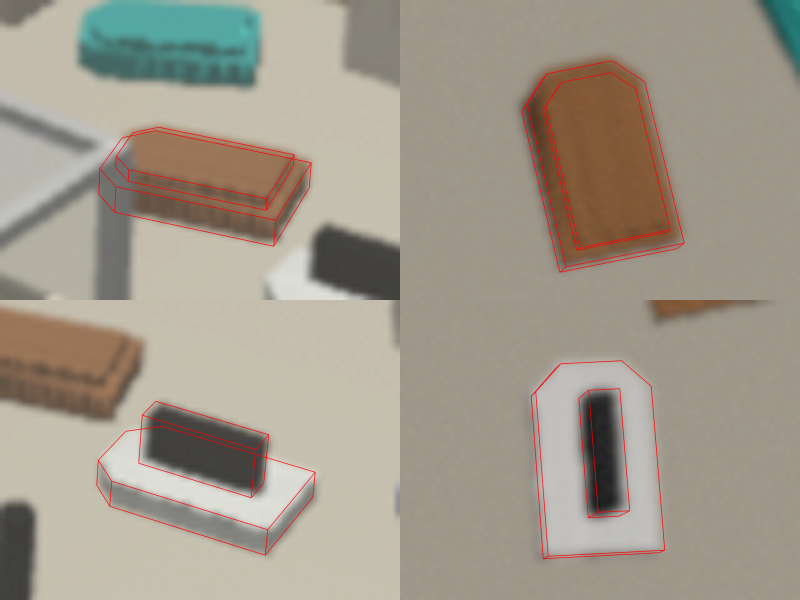

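View pics/fitB.png

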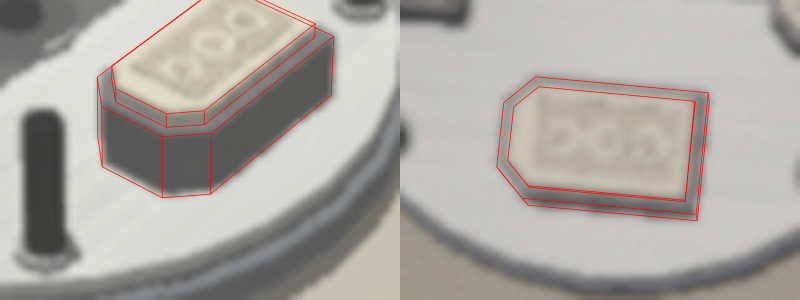

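Request:
{"fn": "move_arm", "kwargs": {
  "deltas": "224 360 -20 0 0 30;224 360 -20 0 0 30;224 360 -20 0 0 30;224 360 -20 0 0 30;224 360 -20 0 0 30;224 360 -20 0 0 30;224 360 -20 0 0 30;224 360 -20 0 0 30",
  "jaw": 1
}}

```text
time: 2.9
position: [0.4375, -0.2684, 0.3862]
tool_rot: [0.905, 0.425, 0.0, 0.0]
ft_force: [1.7, -0.0, -0.7]
grip_width: 0.0853
```

Request:
{"fn": "move_arm", "kwargs": {
  "deltas": "43 421 -30 0 0 36;43 421 -30 0 0 36;43 421 -30 0 0 36;43 421 -30 0 0 36;43 421 -30 0 0 36;43 421 -30 0 0 36;43 421 -30 0 0 36;43 421 -30 0 0 36"
}}

```text
time: 3.7
position: [0.4776, 0.1286, 0.3583]
tool_rot: [0.73, 0.684, 0.001, 0.001]
ft_force: [1.4, -1.0, -0.7]
grip_width: 0.0856
```

```bash
cat > look.py <<'E'
from h import *
import sys
d=shot(4);np.savez(sys.argv[1]+'.npz',**d)
o=robot.get_obs();p=o['position'];q=o['tool_rot']
a=2*np.arctan2(q[1],q[0]);print('t',o['time'],'pos',p.round(4),'a',a.round(4),'w',o['grip_width'],'F',o['ft_force'].round(1))
tiles=[]
for c in('side','top'):
    g=p-[0,0,.15];u=proj(c,[g])[0].astype(int)
    w,h=130,180
    x=int(np.clip(u[0]-w/2,0,640-w));y=int(np.clip(u[1]-h/2,0,480-h))
    t=cv2.resize(np.clip(d[c]*1.4+10,0,255).astype(np.uint8)[y:y+h,x:x+w],None,fx=3.2,fy=3.2,interpolation=cv2.INTER_CUBIC)
    tiles.append(t[:570,:400]);print(c,'crop origin',x,y)
cv2.imwrite(f'pics/{sys.argv[1]}.png',np.hstack(tiles)[:,:,::-1])
E
python3 look.py a1
```

```text
t 4.1 pos [0.478  0.1252 0.358 ] a 1.504 w 0.08545791886264452 F [-0.2 -0.9  0.9]
side crop origin 255 145
top crop origin 223 167
```

View pics/a1.png

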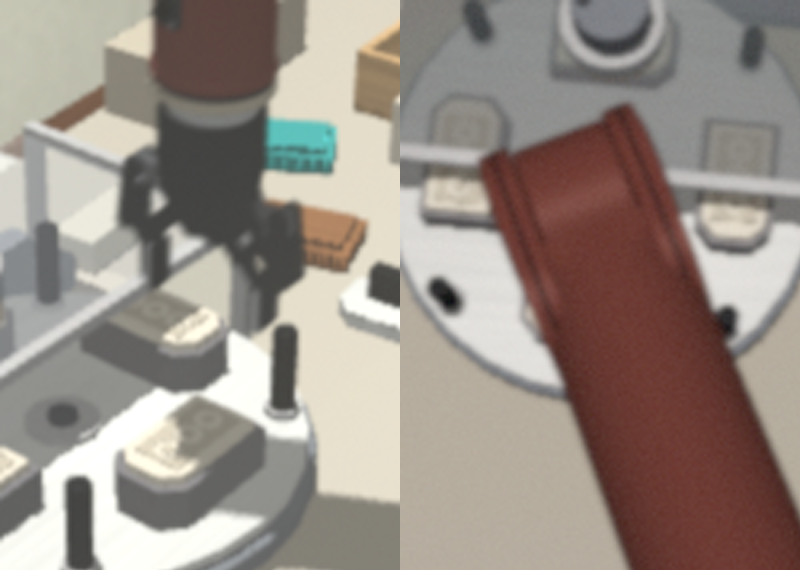

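Request:
{"fn": "move_arm", "kwargs": {
  "deltas": "3 27 0 0 0 0.3;3 27 -40 0 0 0.3;3 27 -80 0 0 0.3;3 27 -110 0 0 0.3;3 27 -110 0 0 0.3"
}}

```text
time: 4.6
position: [0.4797, 0.1502, 0.2446]
tool_rot: [0.729, 0.684, -0.003, -0.001]
ft_force: [-0.7, 0.5, 0.2]
grip_width: 0.0853
```

```bash
python3 look.py a2
```

```text
t 5.0 pos [0.4815 0.1522 0.2493] a 1.5089 w 0.08566138281882613 F [-0.3  0.2 -0.4]
side crop origin 246 189
top crop origin 215 171
```

View pics/a2.png

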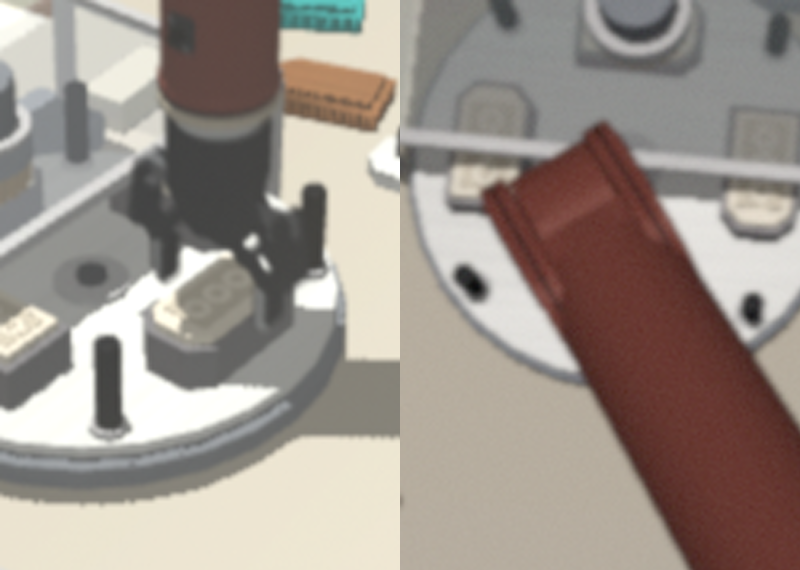

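Request:
{"fn": "move_arm", "kwargs": {
  "deltas": "0 0 -28 0 0 0;0 0 -28 0 0 0;0 0 -28 0 0 0;0 0 -28 0 0 0"
}}

```text
time: 5.4
position: [0.4818, 0.1525, 0.2223]
tool_rot: [0.729, 0.685, 0.001, 0.002]
ft_force: [0.4, 0.0, -0.0]
grip_width: 0.0851
```

Request:
{"fn": "move_arm", "kwargs": {
  "deltas": "0 0 0 0 0 0;0 0 0 0 0 0;0 0 0 0 0 0;0 0 0 0 0 0;0 0 0 0 0 0;0 0 0 0 0 0;0 0 0 0 0 0;0 0 0 0 0 0",
  "jaw": 0,
  "squeeze": 35
}}

```text
time: 6.2
position: [0.4821, 0.1528, 0.2235]
tool_rot: [0.729, 0.685, 0.002, 0.002]
ft_force: [-2.5, -0.3, 7.1]
grip_width: 0.0674
```

```bash
python3 look.py a3
```

```text
t 6.6 pos [0.4821 0.1527 0.2235] a 1.5088 w 0.0673519414214886 F [-2.  -0.6  7.4]
side crop origin 246 197
top crop origin 215 172
```

View pics/a3.png

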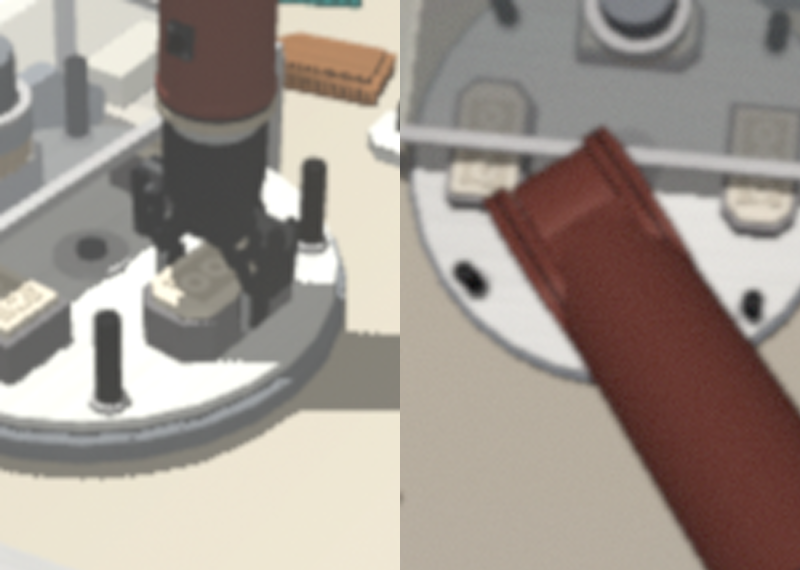

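Request:
{"fn": "move_arm", "kwargs": {
  "deltas": "0 0 0 0 0 0;0 0 4 0 0 0;0 0 8 0 0 0;0 0 8 0 0 0;0 0 8 0 0 0",
  "jaw": 1
}}

```text
time: 7.1
position: [0.4822, 0.1527, 0.2316]
tool_rot: [0.729, 0.685, 0.002, 0.002]
ft_force: [-0.8, -0.2, -0.2]
grip_width: 0.0855
```

Request:
{"fn": "move_arm", "kwargs": {
  "deltas": "0 0 0 0 0 0;0 0 0 0 0 0;0 0 0 0 0 0;0 0 0 0 0 0;0 0 0 0 0 0;0 0 0 0 0 0",
  "jaw": 0,
  "squeeze": 50
}}

```text
time: 7.7
position: [0.4821, 0.1528, 0.2319]
tool_rot: [0.729, 0.685, 0.002, 0.002]
ft_force: [-2.4, -1.3, 5.8]
grip_width: 0.0669
```

Request:
{"fn": "move_arm", "kwargs": {
  "deltas": "0 0 15 0 0 0;0 0 40 0 0 0;0 0 80 0 0 0;0 0 120 0 0 0;0 0 150 0 0 0;0 0 150 0 0 0"
}}

```text
time: 8.3
position: [0.4828, 0.1537, 0.3868]
tool_rot: [0.729, 0.685, 0.005, 0.004]
ft_force: [0.0, 0.2, -3.4]
grip_width: 0.0668
```

```bash
python3 look.py a4
```

```text
t 8.7 pos [0.4819 0.1527 0.3809] a 1.5089 w 0.06693012332446943 F [ 0.2 -0.1 -2.6]
side crop origin 247 141
top crop origin 212 164
```

View pics/a4.png

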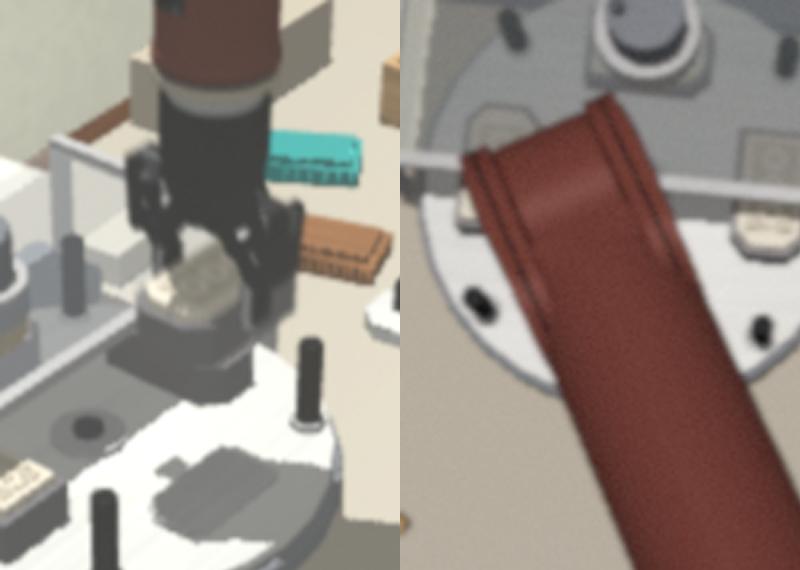

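Request:
{"fn": "move_arm", "kwargs": {
  "deltas": "30 -200 10 0 0 -40;30 -200 10 0 0 -40;30 -200 10 0 0 -40;30 -200 10 0 0 -40;90 -330 10 0 0 -60;120 -380 10 0 0 -70;150 -416 0 0 0 -74;150 -416 0 0 0 -74"
}}

```text
time: 9.5
position: [0.6068, -0.2226, 0.3834]
tool_rot: [0.989, 0.151, -0.0, 0.002]
ft_force: [0.9, 0.2, -3.4]
grip_width: 0.0671
```

Request:
{"fn": "move_arm", "kwargs": {
  "deltas": "0 0 0 0 0 0;0 0 0 0 0 0"
}}

```text
time: 9.7
position: [0.607, -0.224, 0.3812]
tool_rot: [0.989, 0.15, -0.002, 0.001]
ft_force: [-0.1, 2.2, -1.5]
grip_width: 0.067
```

Request:
{"fn": "move_arm", "kwargs": {
  "deltas": "25 -40 0 0 0 -4.7;25 -40 -40 0 0 -4.7;25 -40 -80 0 0 -4.7;25 -40 -120 0 0 -4.7;25 -40 -140 0 0 -4.7;25 -40 -140 0 0 -4.7"
}}

```text
time: 10.3
position: [0.6306, -0.2619, 0.2375]
tool_rot: [0.994, 0.11, -0.005, -0.001]
ft_force: [0.3, 0.2, -2.0]
grip_width: 0.0668
```

```bash
python3 look.py a5
```

```text
t 10.7 pos [ 0.6323 -0.264   0.2426] a 0.2184 w 0.06674870149280197 F [ 1.2 -0.4 -2.1]
side crop origin 284 104
top crop origin 365 123
```

View pics/a5.png

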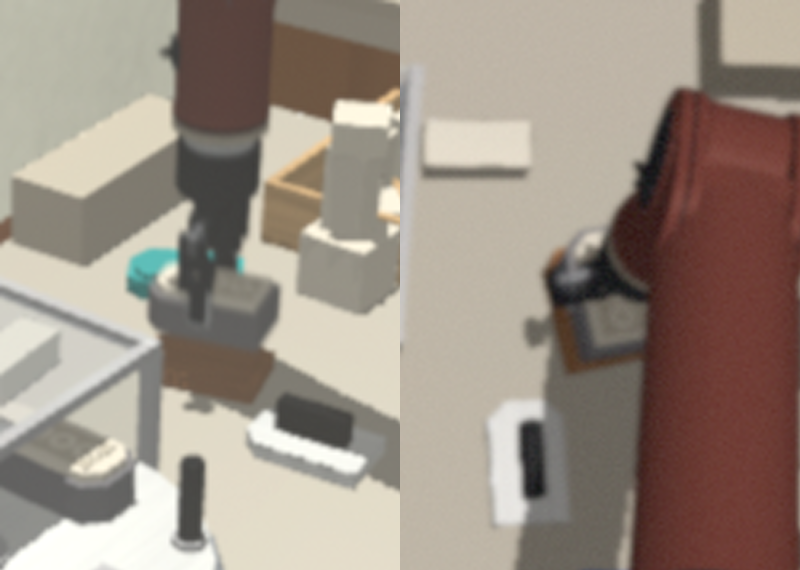

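```bash
cat > held.py <<'E'
from h import *
import sys
n,off=sys.argv[1],float(sys.argv[2]); P=COVER if len(sys.argv)>3 else MOULD
d=dict(np.load(n+'.npz'));o=robot.get_obs();p=o['position'];q=o['tool_rot'];a=2*np.arctan2(q[1],q[0])
z=p[2]-off
PP=[(pl,u+z,v+z) for pl,u,v in P]
for cs in(('side',),('top',),('side','top')):
    r,s=fit(d,PP,[p[0],p[1],a],cs,zfree=len(cs)>1,step=(.005,.005,.05,.004));print(cs,(r[:3]-[p[0],p[1],a]).round(4),r[3:].round(4),round(s,1))
for c in('side','top'):
    u=proj(c,[[r[0],r[1],z]])[0].astype(int)
    draw(d,c,PP,r,(max(u[0]-40,0),u[1]-30,80,60),5,f'h_{c}')
cv2.imwrite(f'pics/{n}_h.png',np.hstack([cv2.imread(f'pics/h_{c}.png') for c in('side','top')]))
E
python3 held.py a5 .184
```

```text
('side',) [-0.0031 -0.0019  0.0198] [] 34.8
('top',) [-0.0065  0.0161  0.1026] [] 33.6
('side', 'top') [-0.013   0.0185  0.0953] [0.0119] 68.0
```

View pics/a5_h.png

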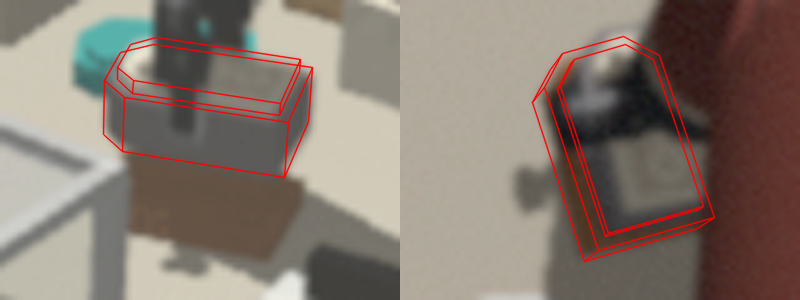

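Request:
{"fn": "move_arm", "kwargs": {
  "deltas": "1 0 -10 0 0 0;1 0 -20 0 0 0;1 0 -28 0 0 0;1 0 -33 0 0 0;1 0 -33 0 0 0"
}}

```text
time: 11.2
position: [0.6333, -0.2638, 0.2084]
tool_rot: [0.994, 0.109, -0.001, 0.001]
ft_force: [1.2, -0.5, -2.4]
grip_width: 0.0667
```

Request:
{"fn": "move_arm", "kwargs": {
  "deltas": "0 0 -3 0 0 0;0 0 -6 0 0 0;0 0 -6 0 0 0"
}}

```text
time: 11.5
position: [0.6333, -0.2638, 0.2024]
tool_rot: [0.994, 0.109, -0.001, 0.001]
ft_force: [1.0, 0.1, -2.6]
grip_width: 0.0666
```

Request:
{"fn": "move_arm", "kwargs": {
  "deltas": "0 0 -2 0 0 0;0 0 -4 0 0 0;0 0 -4 0 0 0"
}}

```text
time: 11.8
position: [0.6334, -0.2636, 0.202]
tool_rot: [0.994, 0.109, -0.001, 0.001]
ft_force: [-13.3, 4.3, 26.0]
grip_width: 0.0667
```

Request:
{"fn": "move_arm", "kwargs": {
  "deltas": "0 0 1 0 0 0;0 0 1 0 0 0"
}}

```text
time: 12.0
position: [0.6336, -0.2638, 0.2038]
tool_rot: [0.994, 0.109, -0.0, 0.002]
ft_force: [-0.2, -0.6, -2.3]
grip_width: 0.0668
```

Request:
{"fn": "move_arm", "kwargs": {
  "deltas": "0 0 0 0 0 0;0 0 0 0 0 0;0 0 0 0 0 0;0 0 30 0 0 0;0 0 80 0 0 0;0 0 130 0 0 0;0 0 180 0 0 0;0 0 180 0 0 0",
  "jaw": 1
}}

```text
time: 12.8
position: [0.635, -0.2639, 0.3926]
tool_rot: [0.994, 0.109, 0.005, 0.005]
ft_force: [0.6, 0.5, -0.3]
grip_width: 0.0856
```

```bash
python3 look.py a6; python3 held.py a6 .372
```

```text
t 13.2 pos [ 0.6334 -0.2638  0.3822] a 0.2186 w 0.08519178224616303 F [-0.  -0.6 -0.1]
side crop origin 285 60
top crop origin 378 110
('side',) [ 0.0065 -0.0208 -0.0688] [] 38.4
('top',) [0.0022 0.001  0.0379] [] 38.8
('side', 'top') [-0.0042  0.0028 -0.0126] [0.0146] 75.1
```

View pics/a6_h.png

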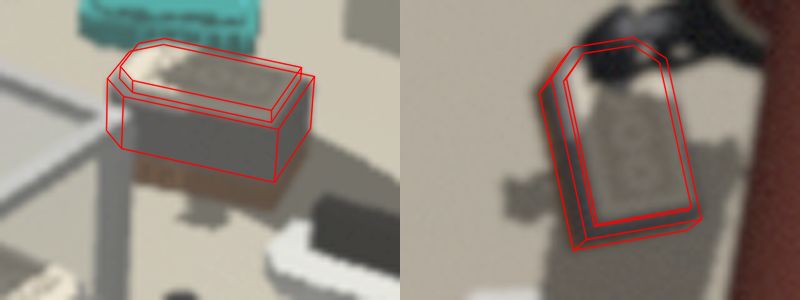

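```bash
python3 - <<'E'
from h import *
d=dict(np.load('d0.npz'))
yaw=-.0615;f=np.array([.4809,.1525]);ax=f+.12*np.array([np.cos(yaw),np.sin(yaw)]);print('axis',ax)
for c,box in(('side',(130,170,260,195)),('top',(190,120,260,195))):
    x,y,w,h=box;o=cv2.convertScaleAbs(cv2.resize(np.clip(d[c],0,255).astype(np.uint8)[y:y+h,x:x+w],None,fx=3,fy=3,interpolation=cv2.INTER_CUBIC),alpha=1.3)
    def L(A,B,col=(255,0,0)):
        q=(proj(c,[A,B])-[x,y]+.5)*3-.5;cv2.line(o,*[tuple(int(v) for v in r) for r in q],col,1,cv2.LINE_AA)
    for k in range(4):
        t=yaw+np.pi-np.pi/4+k*np.pi/2
        P=ax+.173*np.array([np.cos(t),np.sin(t)]);
        if c=='top':print('peg',k,P.round(4))
        L([*P,.048],[*P,.126])
    for k in range(4):
        t=yaw+np.pi+k*np.pi/2
        P=ax+.12*np.array([np.cos(t),np.sin(t)]);ps=[*P,yaw+np.pi/2+k*np.pi/2]
        for p,a,b in MOULD:
            for A,B in prism_edges(c,p,a+.048,b+.048,ps):L(A,B,(255,255,0) if k==2 else (255,0,0))
    cc=[[*(ax+.192*np.array([np.cos(s),np.sin(s)])),.048] for s in np.linspace(0,6.283,60)]
    for A,B in zip(cc[:-1],cc[1:]):L(A,B,(0,255,0))
    cv2.imwrite(f'pics/mach_{c}.png',o[:,:,::-1])
E
```

```text
axis [0.60067314 0.14512465]
peg 0 [0.4861 0.2747]
peg 1 [0.4711 0.0305]
peg 2 [0.7153 0.0155]
peg 3 [0.7303 0.2597]
```

View pics/mach_side.png

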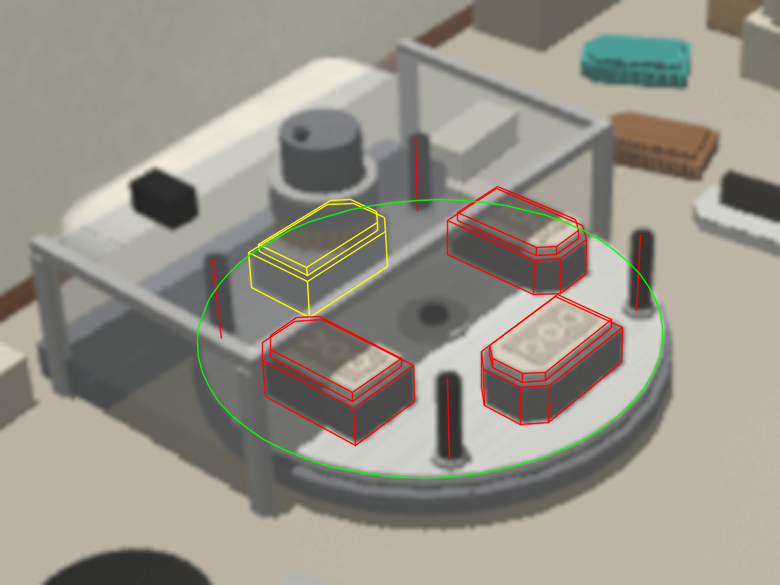

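View pics/mach_top.png

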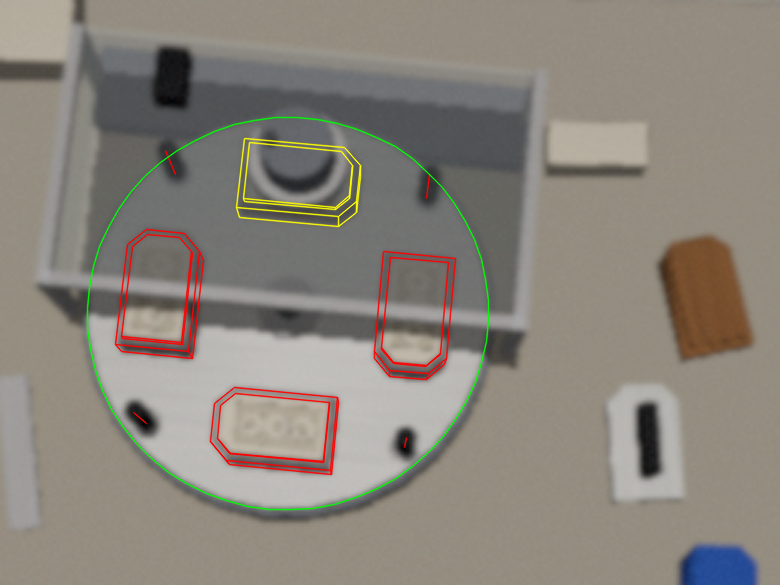

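Request:
{"fn": "move_arm", "kwargs": {
  "deltas": "-147 300 10 0 0 -16;-147 300 10 0 0 -16;-147 300 10 0 0 -16;-147 300 10 0 0 -16;-147 300 10 0 0 -16;-147 350 0 0 0 -16;-147 400 -10 0 0 -16;-147 450 -20 0 0 -16",
  "jaw": 0.42
}}

```text
time: 14.0
position: [0.4941, 0.1082, 0.374]
tool_rot: [1.0, -0.031, -0.001, 0.001]
ft_force: [1.1, -0.0, 0.7]
grip_width: 0.0361
```

```bash
python3 -c "
from rig import robot;import numpy as np
o=robot.get_obs();q=o['tool_rot'];print(o['position'],2*np.arctan2(q[1],q[0]),o['joint_positions'].round(2),o['grip_width'])"
```

```text
[0.49405392 0.10815913 0.37397685] -0.061188496536898854 [ 0.22  0.1  -0.55  1.83  0.06  1.24 -1.98] 0.03607815645012272
```

Request:
{"fn": "move_arm", "kwargs": {
  "deltas": "-8 60 -20 0 0 0;-8 110 -30 0 0 0;-8 160 -44 0 0 0;-8 166 -44 0 0 0;-8 166 -44 0 0 0"
}}

```text
time: 14.5
position: [0.4844, 0.278, 0.3286]
tool_rot: [1.0, -0.028, -0.003, 0.001]
ft_force: [-0.1, -0.3, -0.1]
grip_width: 0.0357
```

```bash
python3 look.py b1
```

```text
t 14.9 pos [0.4864 0.2731 0.3302] a -0.063 w 0.035855689768707615 F [-0.9  0.4  0.6]
side crop origin 213 185
top crop origin 166 163
```

View pics/b1.png

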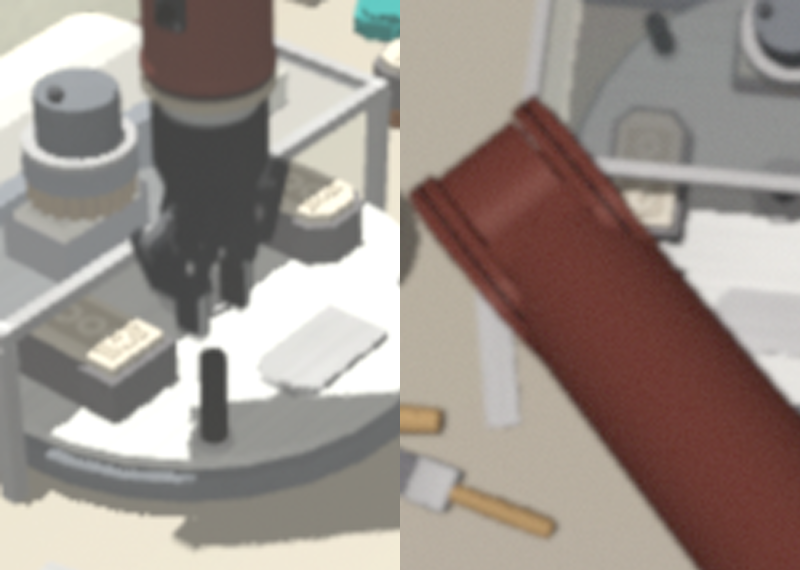

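Request:
{"fn": "move_arm", "kwargs": {
  "deltas": "0 1 -30 0 0 0;0 1 -55 0 0 0;0 1 -55 0 0 0;0 1 -55 0 0 0"
}}

```text
time: 15.3
position: [0.4866, 0.2739, 0.2758]
tool_rot: [0.999, -0.032, -0.001, 0.001]
ft_force: [-0.1, -0.3, -0.1]
grip_width: 0.0358
```

```bash
python3 look.py b2
```

```text
t 15.7 pos [0.4866 0.2742 0.2758] a -0.063 w 0.03604540732673523 F [-0.2 -0.7  0.1]
side crop origin 213 205
top crop origin 169 166
```

View pics/b2.png

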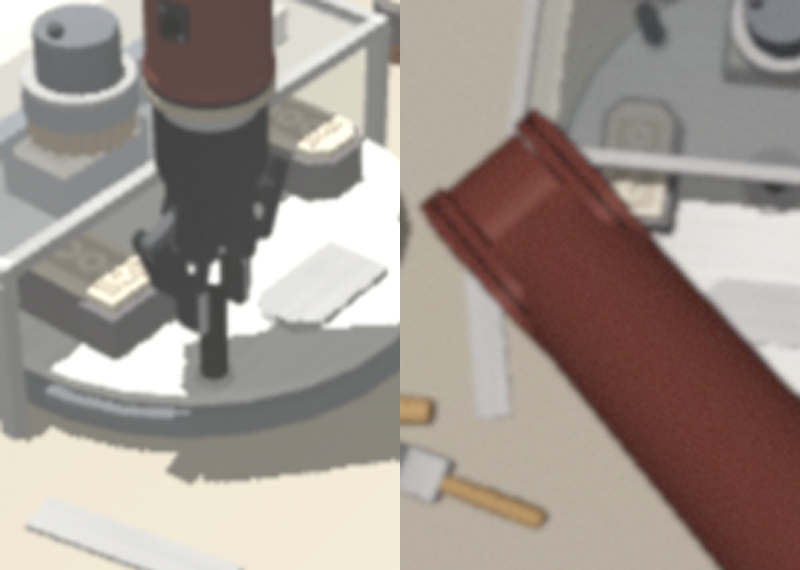

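```bash
cat > arc.py <<'E'
import numpy as np
ax=np.array([.60067,.14512]);yaw=-.0615
def P(f):
    t=yaw+np.pi-np.pi/4+np.radians(f);return ax+.173*np.array([np.cos(t),np.sin(t)])
if __name__=='__main__':
    for f in range(0,97,6):print(f,((P(f)-P(0))*1000).round(),P(f).round(4))
E
python3 arc.py
```

```text
0 [0. 0.] [0.4861 0.2747]
6 [-13. -13.] [0.4732 0.262 ]
12 [-24. -27.] [0.4616 0.2481]
18 [-34. -42.] [0.4516 0.233 ]
24 [-43. -58.] [0.4433 0.2169]
30 [-49. -75.] [0.4366 0.2001]
36 [-54. -92.] [0.4318 0.1826]
42 [ -57. -110.] [0.4288 0.1648]
48 [ -58. -128.] [0.4277 0.1467]
54 [ -58. -146.] [0.4285 0.1286]
60 [ -55. -164.] [0.4311 0.1107]
66 [ -50. -182.] [0.4357 0.0932]
72 [ -44. -199.] [0.442  0.0762]
78 [ -36. -215.] [0.4501 0.06  ]
84 [ -26. -230.] [0.4598 0.0447]
90 [ -15. -244.] [0.4711 0.0305]
96 [  -2. -257.] [0.4837 0.0176]
```

Request:
{"fn": "move_arm", "kwargs": {
  "deltas": "-13 -16 0 0 0 0;-24 -32 0 0 0 0;-34 -49 0 0 0 0;-43 -65 0 0 0 0;-49 -82 0 0 0 0;-54 -99 0 0 0 0;-57 -117 0 0 0 0;-58 -135 0 0 0 0"
}}

```text
time: 16.5
position: [0.4281, 0.1389, 0.2761]
tool_rot: [1.0, -0.031, -0.0, 0.001]
ft_force: [0.2, 1.0, -0.0]
grip_width: 0.0357
```

Request:
{"fn": "move_arm", "kwargs": {
  "deltas": "0 -18 0 0 0 0;3 -36 0 0 0 0;8 -54 0 0 0 0;14 -71 0 0 0 0;22 -87 0 0 0 0;32 -102 0 0 0 0;43 -114 0 0 0 0;43 -112 0 0 0 0"
}}

```text
time: 17.3
position: [0.4725, 0.025, 0.2761]
tool_rot: [0.999, -0.033, -0.0, 0.001]
ft_force: [0.5, 1.0, 0.4]
grip_width: 0.0358
```

```bash
python3 look.py b3
```

```text
t 17.7 pos [0.4709 0.0274 0.2761] a -0.0613 w 0.03551699617942705 F [0.3 0.4 0.1]
side crop origin 278 157
top crop origin 261 175
```

View pics/b3.png

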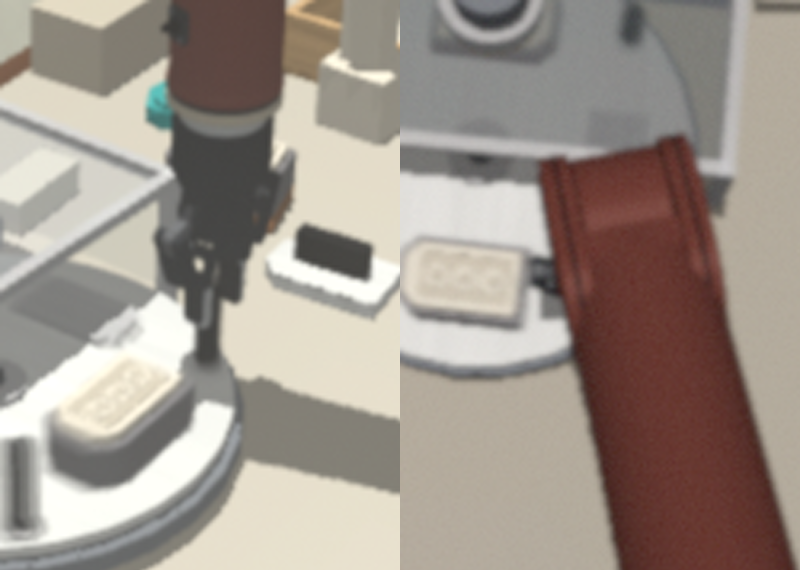

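Request:
{"fn": "move_arm", "kwargs": {
  "deltas": "0 0 30 0 0 0;0 0 80 0 0 0;-5 40 85 0 0 8;-10 60 85 0 0 16;0 80 85 0 0 24;5 100 85 0 0 32;10 125 85 0 0 40;10 125 85 0 0 48",
  "jaw": 1
}}

```text
time: 18.5
position: [0.4806, 0.1558, 0.3613]
tool_rot: [0.924, 0.383, 0.001, 0.001]
ft_force: [-0.5, 1.6, 0.0]
grip_width: 0.0851
```

Request:
{"fn": "move_arm", "kwargs": {
  "deltas": "0 0 0 0 0 8;0 0 0 0 0 16;0 0 0 0 0 24;0 0 0 0 0 32;0 0 0 0 0 40;0 0 0 0 0 43;0 0 0 0 0 43"
}}

```text
time: 19.2
position: [0.4805, 0.1559, 0.3613]
tool_rot: [0.719, 0.695, 0.001, 0.0]
ft_force: [0.2, -0.4, -0.5]
grip_width: 0.085
```

```bash
python3 look.py b4; python3 - <<'E'
from h import *
d=dict(np.load('b4.npz'))
P=[(p,a+.048,e+.048) for p,a,e in MOULD]
for cs in (('side',),('top',)):
    print(cs,fit(d,P,[.4809,.1525,1.509],cs,step=(.004,.004,.03)))
    d0=dict(np.load('d0.npz'));print(cs,fit(d0,P,[.4809,.1525,1.509],cs,step=(.004,.004,.03)))
S=[(p,a+.018,e+.018) for p,a,e in MOULD]
for cs in (('side',),('top',),('side','top')):
    print(cs,fit(d,S,[.6327,-.264,.222],cs,step=(.004,.004,.03)))
print(fit(d,S,[.6327,-.264,.222],zfree=True,step=(.004,.004,.03,.003)))
E
```

```text
t 19.6 pos [0.4806 0.1558 0.3613] a 1.5366 w 0.08539426501332788 F [-0.1 -0.7 -0.2]
side crop origin 246 150
top crop origin 211 165
('side',) (array([0.47984175, 0.15360443, 1.50222198]), np.float64(45.322802269562075))
('side',) (array([0.476834  , 0.15265647, 1.48836492]), np.float64(45.70962652457374))
('top',) (array([0.50311969, 0.14037621, 1.67117397]), np.float64(14.454402495278858))
('top',) (array([0.48082173, 0.15257707, 1.50865923]), np.float64(51.717747568358966))
('side',) (array([ 0.63233365, -0.27074847,  0.18401286]), np.float64(45.98734329407692))
('top',) (array([ 0.62829324, -0.26341916,  0.21759639]), np.float64(51.49092589389516))
('side', 'top') (array([ 0.62850831, -0.26433584,  0.22883395]), np.float64(93.29037872298093))
(array([ 0.62724032, -0.26211718,  0.21458675,  0.00523531]), np.float64(97.46516784232566))
```

View pics/b4.png

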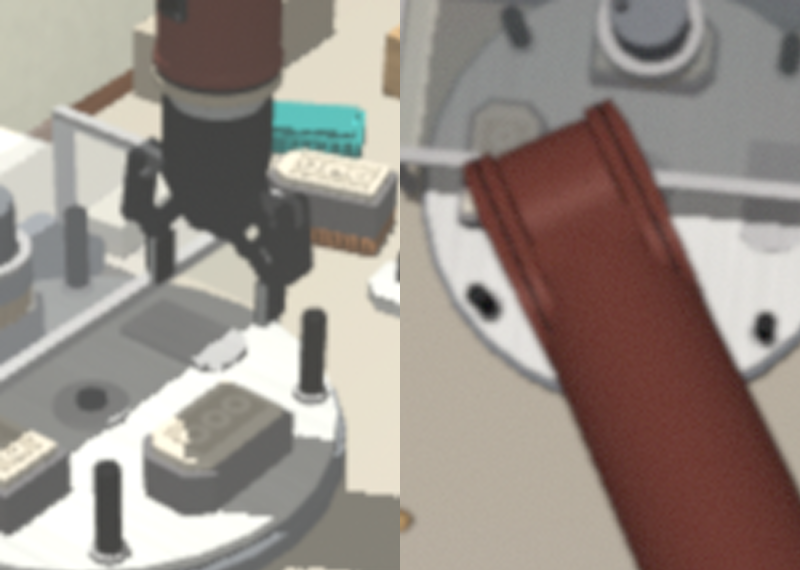

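```bash
python3 - <<'E'
from h import *
d=dict(np.load('b4.npz'))
B=BASE[:1]
ims=[]
for z,q in((.018,[.6325,-.2638,.22]),(.026,[.6325,-.2638,.22])):
    S=[(p,a+z,e+z) for p,a,e in MOULD]+B
    t=[]
    for c in('side','top'):
        u=proj(c,[[.632,-.264,.03]])[0].astype(int)
        draw(d,c,S,q,(u[0]-33,u[1]-25,66,50),6,'x');t.append(cv2.imread('pics/x.png'))
    ims.append(np.hstack(t))
cv2.imwrite('pics/stk1.png',np.vstack(ims))
for z in(.018,.022,.026):
    S=[(p,a+z,e+z) for p,a,e in MOULD]
    print(z,[ (q.round(4),round(s,1)) for q,s in (fit(d,S,[.6327,-.264,.222],c,step=(.003,.003,.03)) for c in(('side',),('top',),('side','top')))])
E
```

```text
0.018 [(array([ 0.6327, -0.2712,  0.1967]), np.float64(46.0)), (array([ 0.6283, -0.2635,  0.2199]), np.float64(51.5)), (array([ 0.6286, -0.2643,  0.2253]), np.float64(93.3))]
0.022 [(array([ 0.628 , -0.2646,  0.1841]), np.float64(46.0)), (array([ 0.6276, -0.2626,  0.2151]), np.float64(51.4)), (array([ 0.6276, -0.2626,  0.2179]), np.float64(97.3))]
0.026 [(array([ 0.6252, -0.2588,  0.2136]), np.float64(46.1)), (array([ 0.6266, -0.2615,  0.2165]), np.float64(51.4)), (array([ 0.6261, -0.2607,  0.2066]), np.float64(96.6))]
```

View pics/stk1.png

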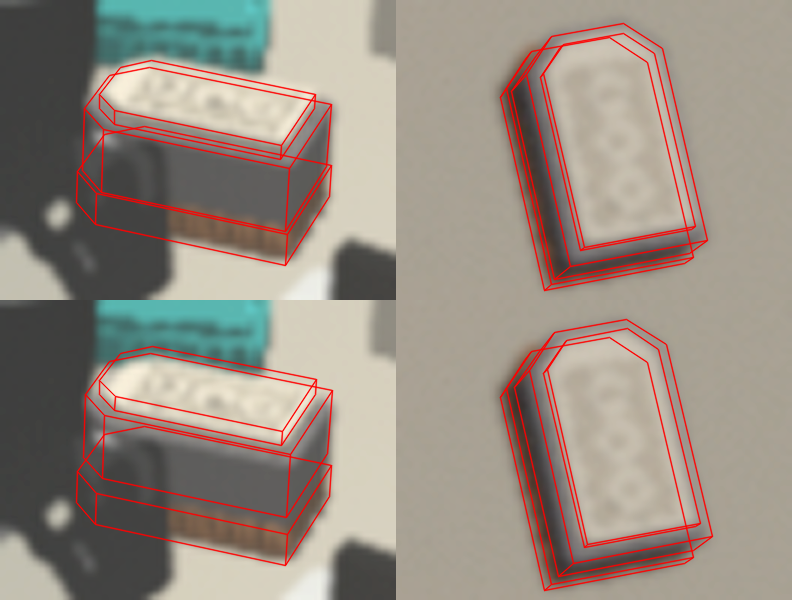

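```bash
python3 - <<'E'
from h import *
d=dict(np.load('b4.npz'));d0=dict(np.load('d0.npz'))
t=[]
S=[(p,a+.018,e+.018) for p,a,e in MOULD]
for dd,P,q in((d0,BASE,[.6325,-.264,.22]),(d,S,[.6325,-.2638,.22]),(d,S,[.629,-.2638,.22])):
    draw(dd,'top',P,q,(408,192,33,54),8,'x');t.append(cv2.imread('pics/x.png'))
cv2.imwrite('pics/stk2.png',np.hstack(t))
E
```

```text
(no output)
```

View pics/stk2.png

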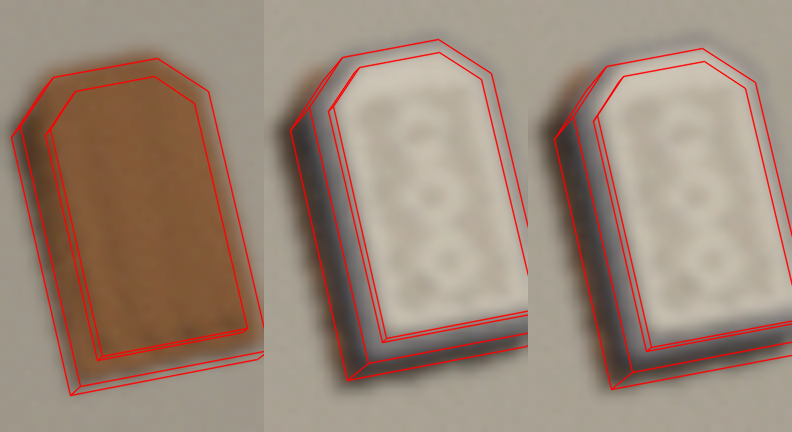

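Request:
{"fn": "move_arm", "kwargs": {
  "deltas": "1.5 -5.5 -30 0 0 -1.6;1.5 -5.5 -70 0 0 -1.6;1.5 -5.5 -105 0 0 -1.6;1.5 -5.5 -125 0 0 -1.6;1.5 -5.5 -130 0 0 -1.6;1.5 -5.5 -130 0 0 -1.6"
}}

```text
time: 20.2
position: [0.4821, 0.1504, 0.2312]
tool_rot: [0.729, 0.685, 0.0, -0.0]
ft_force: [-0.0, -1.2, 0.7]
grip_width: 0.0856
```

Request:
{"fn": "move_arm", "kwargs": {
  "deltas": "0 0 0 0 0 0;0 0 0 0 0 0;0 0 0 0 0 0;0 0 0 0 0 0;0 0 0 0 0 0;0 0 0 0 0 0",
  "jaw": 0,
  "squeeze": 50
}}

```text
time: 20.8
position: [0.4826, 0.1508, 0.2329]
tool_rot: [0.729, 0.685, 0.001, 0.001]
ft_force: [-2.2, -0.4, 6.2]
grip_width: 0.0669
```

Request:
{"fn": "move_arm", "kwargs": {
  "deltas": "0 0 15 0 0 0;0 0 50 0 0 0;0 0 95 0 0 0;0 0 140 0 0 0;0 -10 155 0 0 0;20 -60 155 0 0 -8;30 -110 155 0 0 -16;40 -155 155 0 0 -24"
}}

```text
time: 21.6
position: [0.5224, -0.0049, 0.3893]
tool_rot: [0.856, 0.516, 0.002, 0.002]
ft_force: [1.0, 1.2, -3.1]
grip_width: 0.0666
```

```bash
python3 look.py b5
```

```text
t 22.0 pos [ 0.5222 -0.0019  0.3883] a 1.0925 w 0.06708455658846882 F [ 0.1 -0.6 -2. ]
side crop origin 269 106
top crop origin 275 149
```

View pics/b5.png

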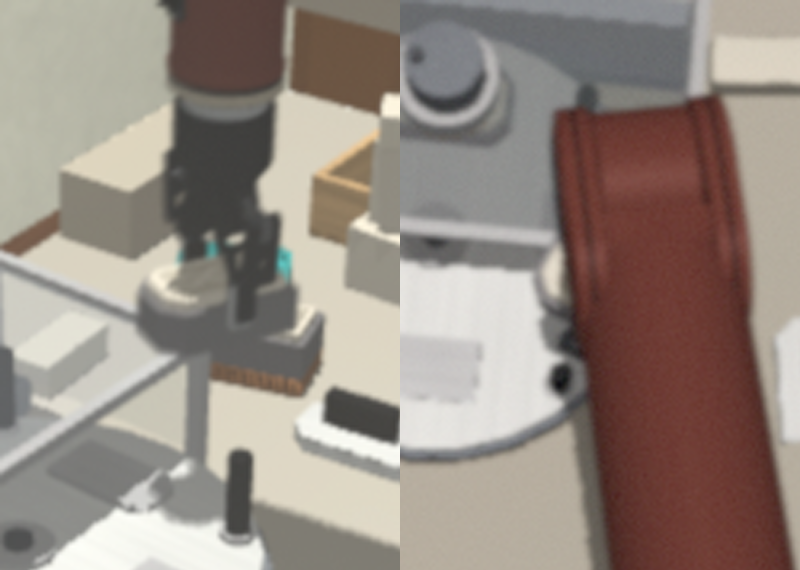

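Request:
{"fn": "move_arm", "kwargs": {
  "deltas": "20 -48 0 0 0 -8;40 -95 0 0 0 -16;60 -142 0 0 0 -24;80 -190 0 0 0 -33;100 -235 0 0 0 -42;111 -262 0 0 0 -50;111 -262 0 0 0 -50;111 -262 0 0 0 -50"
}}

```text
time: 22.8
position: [0.6336, -0.2633, 0.3877]
tool_rot: [0.994, 0.11, 0.001, 0.001]
ft_force: [-0.4, 1.6, -2.7]
grip_width: 0.067
```

```bash
python3 -c "
from rig import robot;import numpy as np
o=robot.get_obs();q=o['tool_rot'];print(o['position'],2*np.arctan2(q[1],q[0]),o['joint_positions'].round(2),o['grip_width'])"
```

```text
[ 0.63360789 -0.26331166  0.38768714] 0.2212289761811414 [ 0.53  0.43 -0.28  1.38  0.12  1.35 -1.1 ] 0.0669713139050189
```

Descend to hover just above the first mould's block and check the side view.

Request:
{"fn": "move_arm", "kwargs": {
  "deltas": "0 -0.5 -40 0 0 0;0 -0.5 -80 0 0 0;0 -0.5 -110 0 0 0;0 -0.5 -122 0 0 0;0 -0.5 -122 0 0 0"
}}

```text
time: 23.3
position: [0.6334, -0.2621, 0.2645]
tool_rot: [0.994, 0.112, -0.0, -0.0]
ft_force: [0.4, -0.0, -3.1]
grip_width: 0.067
```

```bash
python3 look.py b6; python3 held.py b6 .1845
```

```text
t 23.7 pos [ 0.6338 -0.2639  0.2668] a 0.2212 w 0.06665776595257306 F [-0.8  0.4 -2.3]
side crop origin 284 96
top crop origin 367 120
('side',) [ 0.0019 -0.0018  0.0471] [] 36.1
('top',) [-0.002   0.0192 -0.0724] [] 27.3
('side', 'top') [-0.0012  0.0068  0.0052] [0.0053] 59.6
```

View pics/b6.png

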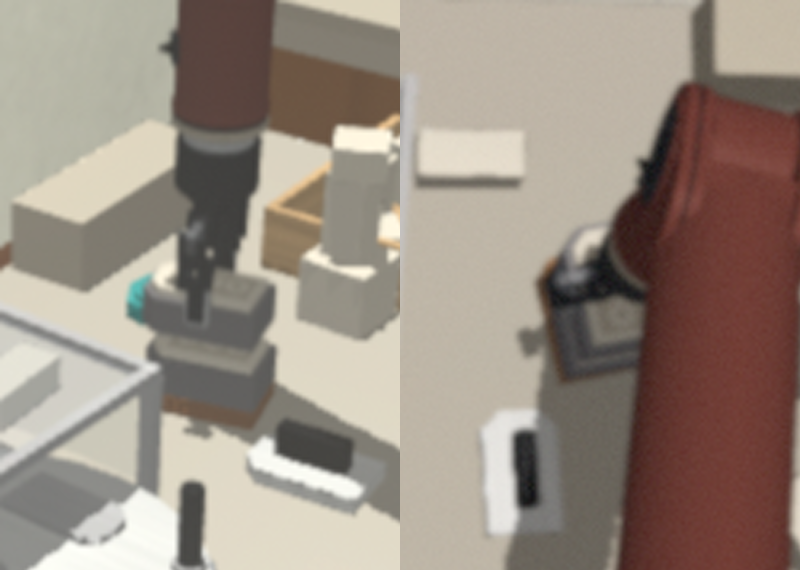

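Request:
{"fn": "move_arm", "kwargs": {
  "deltas": "0 0 -10 0 0 0;0 0 -18 0 0 0;0 0 -24 0 0 0;0 0 -24 0 0 0"
}}

```text
time: 24.1
position: [0.6351, -0.2633, 0.2434]
tool_rot: [0.994, 0.111, 0.003, 0.001]
ft_force: [3.5, 0.5, 4.4]
grip_width: 0.0669
```

Request:
{"fn": "move_arm", "kwargs": {
  "deltas": "0 0 -3 0 0 0;0 0 -5 0 0 0;0 0 -5 0 0 0"
}}

```text
time: 24.4
position: [0.6361, -0.2631, 0.2416]
tool_rot: [0.994, 0.111, 0.005, 0.002]
ft_force: [-4.6, 2.5, 21.9]
grip_width: 0.067
```

```bash
python3 look.py b7; python3 - <<'E'
from h import *
d=dict(np.load('b7.npz'))
o=cv2.resize(np.clip(d['side']*1.5+10,0,255).astype(np.uint8)[175:245,320:385],None,fx=8,fy=8,interpolation=cv2.INTER_CUBIC)
cv2.imwrite('pics/b7z.png',o[:,:,::-1])
print(robot.get_obs()['tool_rot'],robot.get_obs()['moment'])
E
```

```text
t 24.8 pos [ 0.6361 -0.2631  0.2416] a 0.2224 w 0.06698967206437229 F [-4.5  1.2 22. ]
side crop origin 282 104
top crop origin 365 121
[0.99381195 0.11095277 0.00475933 0.0021525 ] [0.77187587 1.49396163 0.20499493]
```

View pics/b7z.png

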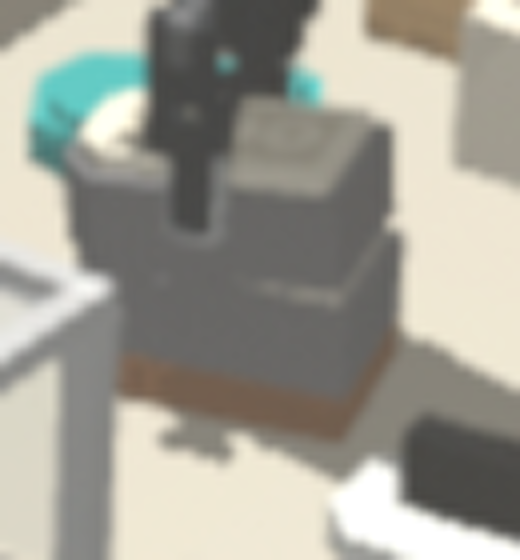

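Request:
{"fn": "move_arm", "kwargs": {
  "deltas": "-2 0 8 0 0 0;-4 -1 12 0 0 0;-4 -1 12 0 0 0"
}}

```text
time: 25.1
position: [0.6318, -0.2645, 0.2537]
tool_rot: [0.994, 0.111, 0.005, 0.002]
ft_force: [-0.4, -0.1, -2.7]
grip_width: 0.0669
```

```bash
cat > lev.py <<'E'
from rig import robot;import numpy as np,sys
from scipy.spatial.transform import Rotation as R
o=robot.get_obs();q=o['tool_rot'];r=R.from_quat(q);a=2*np.arctan2(q[1],q[0])
t=float(sys.argv[1]) if len(sys.argv)>1 else a
T=R.from_quat([np.cos(t/2),np.sin(t/2),0,0])
print('t',o['time'],'pos',o['position'].round(4),'a',a.round(4),'corr deg',np.degrees((T*r.inv()).as_rotvec()).round(2),'F',o['ft_force'].round(1),'w',o['grip_width'].round(4))
E
python3 lev.py .22
```

```text
Traceback (most recent call last):
  File "lev.py", line 6, in <module>
    print('t',o['time'],'pos',o['position'].round(4),'a',a.round(4),'corr deg',np.degrees((T*r.inv()).as_rotvec()).round(2),'F',o['ft_force'].round(1),'w',o['grip_width'].round(4))
                                                                                                                                                           ^^^^^^^^^^^^^^^^^^^^^
AttributeError: 'float' object has no attribute 'round'
```

```bash
sed -i "s/o\['grip_width'\].round(4)/round(o['grip_width'],4)/" lev.py; python3 lev.py .22
```

```text
t 25.1 pos [ 0.6318 -0.2645  0.2537] a 0.2219 corr deg [ 0.2   0.56 -0.11] F [-0.4 -0.1 -2.7] w 0.0669
```

Request:
{"fn": "move_arm", "kwargs": {
  "deltas": "0 0.5 2 0.2 0.56 0;0 0.5 2 0.2 0.56 0;0 0.5 2 0.2 0.56 0"
}}

```text
time: 25.4
position: [0.6317, -0.2639, 0.2552]
tool_rot: [0.994, 0.111, -0.0, -0.0]
ft_force: [0.3, 0.8, -2.4]
grip_width: 0.0667
```

```bash
python3 lev.py .22; python3 look.py b8; python3 - <<'E'
from h import *
d=dict(np.load('b8.npz'))
o=cv2.resize(np.clip(d['side']*1.5+10,0,255).astype(np.uint8)[175:245,320:385],None,fx=8,fy=8,interpolation=cv2.INTER_CUBIC)
cv2.imwrite('pics/b8z.png',o[:,:,::-1])
E
```

```text
t 25.4 pos [ 0.6317 -0.2639  0.2552] a 0.2219 corr deg [-0.02 -0.03 -0.11] F [ 0.3  0.8 -2.4] w 0.0667
t 25.8 pos [ 0.6318 -0.264   0.2557] a 0.2219 w 0.06701976267845926 F [-0.2 -0.5 -2.3]
side crop origin 284 100
top crop origin 367 122
```

View pics/b8z.png

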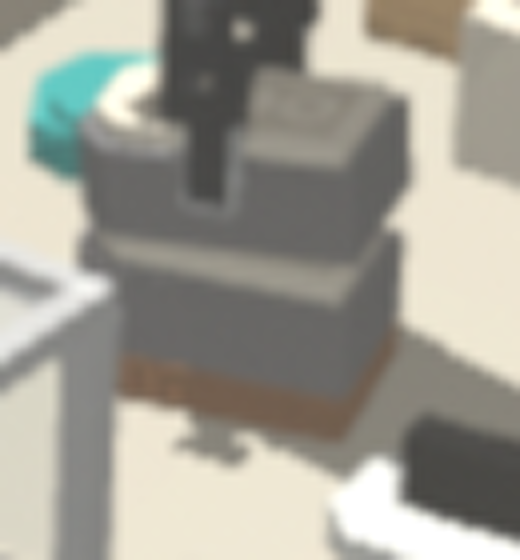

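```bash
cat > pitch.py <<'E'
from h import *
import h,sys
from scipy.optimize import minimize
from scipy.spatial.transform import Rotation as R
def edges(c,parts,v,yaw):
    # v: x,y,z(rim), pitch(about mould y), roll
    M=R.from_euler('ZYX',[yaw,v[3],0]).as_matrix();i=cam(c);C=-np.array(i['R']).T@i['t'];E=[]
    for p,a,b in parts:
        lo=np.c_[p,np.full(len(p),a)]@M.T+v[:3];hi=np.c_[p,np.full(len(p),b)]@M.T+v[:3];n=len(p);vis=[]
        for k in range(n):
            m=(k+1)%n;nn=np.cross(hi[m]-hi[k],hi[k]-lo[k]);vis.append(nn@(C-hi[k])>0)
        for k in range(n):
            m=(k+1)%n;E.append((hi[k],hi[m]))
            if vis[k]:E.append((lo[k],lo[m]))
            if vis[k] or vis[k-1]:E.append((lo[k],hi[k]))
    return E
def pfit(d,parts,v0,yaw,c='side'):
    G=grads(d[c]);best=None
    # image gives little on depth: fix motion along y
    f=lambda q:-score(c,G,edges(c,parts,[q[0],v0[1],q[1],q[2]],yaw))
    for s in(-.06,-.03,0,.03,.06):
        q0=np.array([v0[0],v0[2],s]);S=np.vstack([q0]+[q0+np.eye(3)[k]*[.003,.003,.03][k] for k in range(3)])
        r=minimize(f,q0,method='Nelder-Mead',options=dict(initial_simplex=S,xatol=1e-5,fatol=1e-3))
        if best is None or r.fun<best.fun:best=r
    return best.x,-best.fun
if __name__=='__main__':
    d=dict(np.load(sys.argv[1]+'.npz'));v0=[float(x) for x in sys.argv[2:5]]
    print(pfit(d,MOULD,v0,.22))
E
python3 pitch.py b8 .6318 -.264 .071; python3 pitch.py b8 .632 -.264 .018;python3 pitch.py b6 .6338 -.264 .082;python3 pitch.py a5 .6323 -.264 .0586
```

```text
(array([0.63275818, 0.07261258, 0.11416695]), np.float64(38.27217089680804))
(array([0.63025815, 0.02235028, 0.04130522]), np.float64(27.907662945844137))
(array([0.63420561, 0.08355067, 0.01905535]), np.float64(36.0516692957887))
(array([0.627977  , 0.05993318, 0.01042627]), np.float64(34.80754812047225))
```

Request:
{"fn": "move_arm", "kwargs": {
  "deltas": "-7 -1.7 3 0.5 -2.35 0;-15 -3.4 3 1.05 -4.7 0;-15 -3.4 3 1.05 -4.7 0;-15 -3.4 3 1.05 -4.7 0"
}}

```text
time: 26.2
position: [0.6167, -0.2676, 0.2589]
tool_rot: [0.993, 0.11, 0.041, -0.004]
ft_force: [0.0, 0.9, -2.3]
grip_width: 0.0667
```

```bash
python3 lev.py .22; python3 look.py b9; python3 pitch.py b9 .6323 -.264 .073; python3 - <<'E'
from h import *
d=dict(np.load('b9.npz'))
o=cv2.resize(np.clip(d['side']*1.5+10,0,255).astype(np.uint8)[175:245,320:385],None,fx=8,fy=8,interpolation=cv2.INTER_CUBIC)
cv2.imwrite('pics/b9z.png',o[:,:,::-1])
E
```

```text
t 26.2 pos [ 0.6167 -0.2676  0.2589] a 0.2214 corr deg [-1.02  4.65 -0.08] F [ 0.   0.9 -2.3] w 0.0667
t 26.6 pos [ 0.617  -0.2672  0.2586] a 0.2222 w 0.06668953945929736 F [-0.3  0.1 -3. ]
side crop origin 289 100
top crop origin 368 127
(array([0.62911787, 0.07740309, 0.0094148 ]), np.float64(37.41119170215876))
```

View pics/b9z.png

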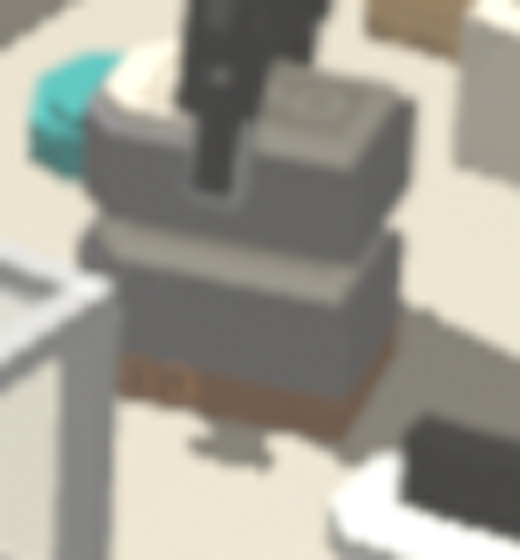

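```bash
python3 - <<'E'
from pitch import *
for n,z in(('b4',.018),('b9',.018),('b8',.018)):
    d=dict(np.load(n+'.npz'));G=grads(d['side'])
    for zz in(z,z+.002):
        xs=np.arange(.620,.645,.0005);s=[score('side',G,edges('side',MOULD,[x,-.264,zz,0],.22)) for x in xs];print(n,zz,xs[np.argmax(s)].round(4),max(s).round(1))
for n,z in(('b9',.0757),('b9',.0737)):
    d=dict(np.load(n+'.npz'));G=grads(d['side'])
    for zz in(z,z+.002):
        xs=np.arange(.620,.645,.0005);s=[score('side',G,edges('side',MOULD,[x,-.264,zz,0],.22)) for x in xs];print(n,zz,xs[np.argmax(s)].round(4),max(s).round(1))
E
```

```text
b4 0.018 0.635 43.3
b4 0.019999999999999997 0.629 45.3
b9 0.018 0.627 23.8
b9 0.019999999999999997 0.633 25.2
b8 0.018 0.626 23.1
b8 0.019999999999999997 0.6355 26.5
b9 0.0757 0.6305 36.5
b9 0.0777 0.6295 37.3
b9 0.0737 0.631 34.2
b9 0.0757 0.6305 36.5
```

Request:
{"fn": "move_arm", "kwargs": {
  "deltas": "0 0 -8 0 0 0;0 0 -13 0 0 0;0 0 -17 0 0 0;0 0 -17 0 0 0"
}}

```text
time: 27.0
position: [0.6166, -0.267, 0.2404]
tool_rot: [0.993, 0.111, 0.041, -0.005]
ft_force: [-0.9, -0.1, -2.3]
grip_width: 0.067
```

```bash
python3 lev.py .22
```

```text
t 27.0 pos [ 0.6166 -0.267   0.2404] a 0.2223 corr deg [-1.09  4.6  -0.13] F [-0.9 -0.1 -2.3] w 0.067
```

Request:
{"fn": "move_arm", "kwargs": {
  "deltas": "0 0 -2 0 0 0;0 0 -4 0 0 0;0 0 -4 0 0 0"
}}

```text
time: 27.3
position: [0.6167, -0.2672, 0.2382]
tool_rot: [0.993, 0.111, 0.041, -0.005]
ft_force: [-7.5, 2.0, 9.6]
grip_width: 0.067
```

Request:
{"fn": "move_arm", "kwargs": {
  "deltas": "0 0 0.5 0 0 0;0 0 0.5 0 0 0;0 0 0.5 0 0 0;0 0 20 0 0 0;0 0 60 0 0 0;0 0 110 -1 4.6 0;0 0 150 -1 4.6 0;0 0 150 -1 4.6 0",
  "jaw": 1
}}

```text
time: 28.1
position: [0.6182, -0.2671, 0.3953]
tool_rot: [0.994, 0.111, 0.005, 0.002]
ft_force: [0.2, 0.9, -0.8]
grip_width: 0.0858
```

Request:
{"fn": "move_arm", "kwargs": {
  "deltas": "-20 50 0 0 0 -8;-50 100 0 0 0 -16;-80 150 0 0 0 -16;-110 200 0 0 0 -16;-140 250 0 0 0 -16;-130 300 0 0 0 -16;-130 350 0 0 0 -16;-130 400 -10 0 0 -16",
  "jaw": 0.42
}}

```text
time: 28.9
position: [0.4881, 0.1023, 0.3898]
tool_rot: [1.0, -0.029, 0.006, 0.003]
ft_force: [1.0, 0.3, -0.5]
grip_width: 0.0363
```

```bash
python3 lev.py -.062; python3 look.py c1; python3 - <<'E'
from h import *
d=dict(np.load('c1.npz'));d0=dict(np.load('d0.npz'))
t=[]
S=[(p,a+.018+k*.036,e+.018+k*.036) for p,a,e in MOULD for k in(0,1)]
q=[.6315,-.2638,.22]
for c,b in(('side',(318,160,64,75)),('top',(400,180,64,75))):
    draw(d,c,S,q,b,6,'x');A=cv2.imread('pics/x.png');t.append(A)
cv2.imwrite('pics/stk3.png',np.hstack(t))
T=[(p,a+.054,e+.054) for p,a,e in MOULD]
for cs in(('side',),('top',),('side','top')):print(fit(d,T,q,cs,step=(.004,.004,.03,.003)))
print(fit(d,T,q,zfree=True,step=(.004,.004,.03,.003)))
E
```

```text
t 28.9 pos [0.4881 0.1023 0.3898] a -0.0573 corr deg [ 0.33  0.67 -0.27] F [ 1.   0.3 -0.5] w 0.0363
t 29.3 pos [0.489  0.0991 0.389 ] a -0.0591 w 0.03595526539023715 F [0.2 0.3 0.1]
side crop origin 257 127
top crop origin 233 161
(array([ 0.61744083, -0.27366949,  0.24754756]), np.float64(35.356378760017975))
(array([ 0.62852661, -0.26037475,  0.22661744]), np.float64(45.63608777829036))
(array([ 0.62808867, -0.26506698,  0.16422017]), np.float64(76.13533623173453))
(array([ 0.62619205, -0.25850683,  0.22002307,  0.00752172]), np.float64(78.67095509728287))
```

View pics/stk3.png

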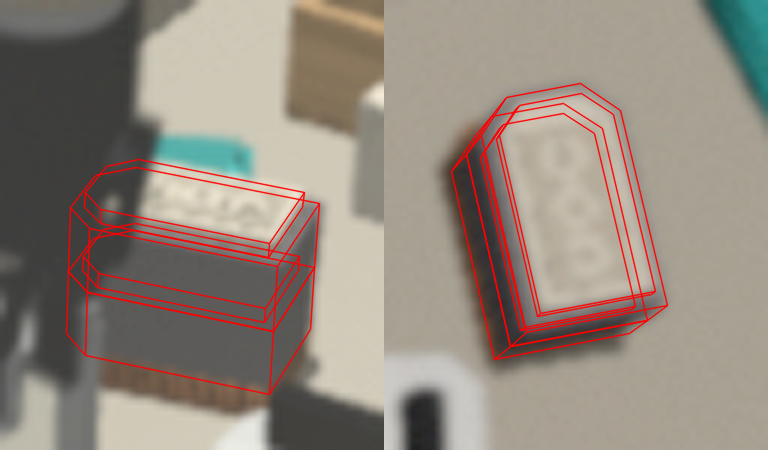

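```bash
python3 - <<'E'
from h import *
d0=dict(np.load('d0.npz'));d1=dict(np.load('b4.npz'));d2=dict(np.load('c1.npz'))
def sil(c,parts,pose,box):
    x,y,w,h=box;k=8;m=np.zeros((h*k,w*k),np.uint8)
    for p,a,b in parts:
        V=np.vstack([tf(p,a,pose),tf(p,b,pose)]);q=((proj(c,V)-[x,y]+.5)*k-.5).astype(np.float32)
        cv2.fillConvexPoly(m,cv2.convexHull(q).astype(np.int32),1)
    ys,xs=np.nonzero(m);return np.array([xs.mean()/k+x-.44,ys.mean()/k+y-.44]),m.sum()/k/k,(xs.min()/k+x,xs.max()/k+x,ys.min()/k+y,ys.max()/k+y)
box=(395,180,60,80)
x,y,w,h=box
im=d0['top'][y:y+h,x:x+w];s=im[:,:,0]-im[:,:,2]   # R-B
bg=np.median(s[60:]);fg=np.percentile(s,97)
al=np.clip((s-bg)/(fg-bg),0,1);al[al<.15]=0
al[:, :5]=0
yy,xx=np.mgrid[y:y+h,x:x+w]
msk=(xx>405)&(xx<447)&(yy>190)&(yy<248);al=al*msk
print('R-B bg fg',bg,fg,'area',al.sum(),'cent',(al*xx).sum()/al.sum(),(al*yy).sum()/al.sum())
m=al>.5;ys,xs=np.nonzero(m);print('bbox',xs.min()+x,xs.max()+x,ys.min()+y,ys.max()+y)
print('model',sil('top',BASE,[.6325,-.264,.22],box))
# centroid-derived pose
from scipy.optimize import fsolve
c0=np.array([(al*xx).sum()/al.sum(),(al*yy).sum()/al.sum()])
p=np.array([.6325,-.264])
for _ in range(5):
    c,_,_=sil('top',BASE,[*p,.22],box);p=p+(back('top',c0,.013)-back('top',c,.013))[0,:2]
print('base pose by centroid',p)
cv2.imwrite('pics/al.png',cv2.resize((al*255).astype(np.uint8),None,fx=6,fy=6,interpolation=cv2.INTER_NEAREST))
o=np.clip(im*1.4,0,255).astype(np.uint8)
cv2.imwrite('pics/al2.png',cv2.resize(o,None,fx=6,fy=6,interpolation=cv2.INTER_NEAREST)[:,:,::-1])
A=cv2.imread('pics/al.png');B=cv2.imread('pics/al2.png');cv2.imwrite('pics/al3.png',np.hstack([A,B]))
E
```

```text
R-B bg fg 15.166672 57.333332 area 825.0198 cent 425.0214870901613 218.60063475193795
bbox 412 440 199 238
model (array([424.58882838, 219.96928859]), np.float64(971.875), (np.float64(409.375), np.float64(441.625), np.float64(199.25), np.float64(241.375)))
base pose by centroid [ 0.63676206 -0.26533339]
```

View pics/al3.png

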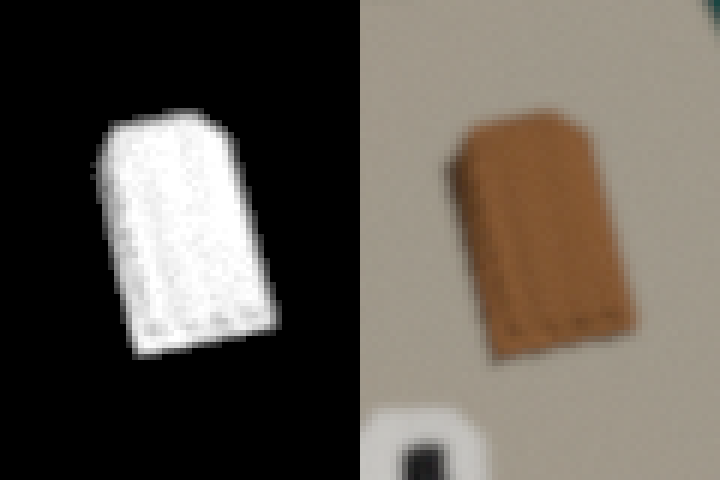

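Request:
{"fn": "move_arm", "kwargs": {
  "deltas": "-2 45 -10 0.3 0.7 -0.2;-2 90 -20 0.3 0.7 -0.2;-2 135 -45 0.3 0.7 -0.2;-2 175 -55 0.3 0.7 -0.2;-2 175 -55 0.3 0.7 -0.2;-2 175 -57 0.3 0.7 -0.2"
}}

```text
time: 29.9
position: [0.4873, 0.274, 0.3316]
tool_rot: [1.0, -0.031, -0.002, 0.0]
ft_force: [-0.3, -1.3, 0.5]
grip_width: 0.0356
```

```bash
python3 lev.py -.062; python3 look.py c2
```

```text
t 29.9 pos [0.4873 0.274  0.3316] a -0.0622 corr deg [ 0.03 -0.22  0.01] F [-0.3 -1.3  0.5] w 0.0356
t 30.3 pos [0.4873 0.2734 0.3324] a -0.0639 w 0.036261987517618326 F [ 0.8 -0.9 -0.1]
side crop origin 213 184
top crop origin 166 163
```

View pics/c2.png

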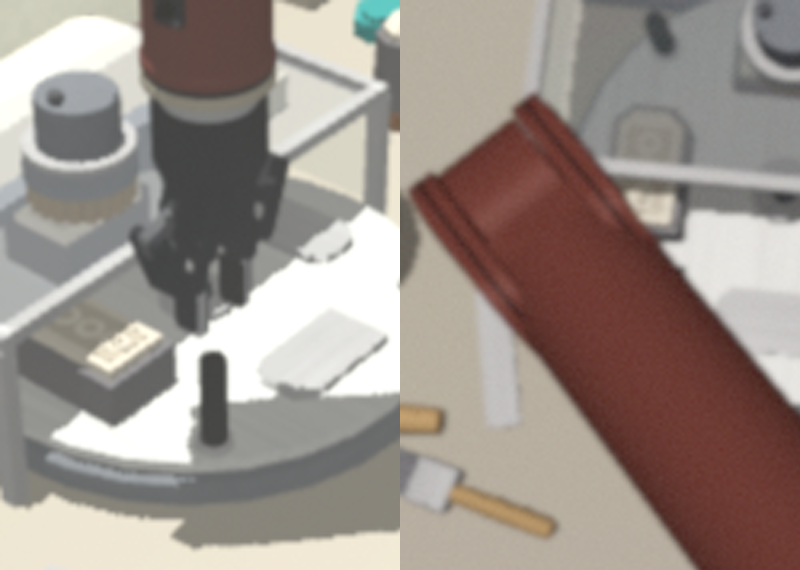

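Same geometry as before; the peg stands below the fingers. Lower over it and turn.

Request:
{"fn": "move_arm", "kwargs": {
  "deltas": "-0.7 1 -30 0 0 0;-0.7 1 -56 0 0 0;-0.7 1 -56 0 0 0;-0.7 1 -56 0 0 0"
}}

```text
time: 30.7
position: [0.4867, 0.2743, 0.2769]
tool_rot: [0.999, -0.032, -0.001, 0.0]
ft_force: [-0.2, 0.6, -0.2]
grip_width: 0.0362
```

Request:
{"fn": "move_arm", "kwargs": {
  "deltas": "-13 -16 0 0 0 0;-24 -32 0 0 0 0;-34 -49 0 0 0 0;-43 -65 0 0 0 0;-49 -82 0 0 0 0;-54 -99 0 0 0 0;-57 -117 0 0 0 0;-58 -135 0 0 0 0"
}}

```text
time: 31.5
position: [0.4288, 0.1394, 0.2789]
tool_rot: [1.0, -0.032, -0.0, 0.0]
ft_force: [-0.7, 0.6, 0.6]
grip_width: 0.0357
```

Request:
{"fn": "move_arm", "kwargs": {
  "deltas": "0 -18 0 0 0 0;3 -36 0 0 0 0;8 -54 0 0 0 0;14 -71 0 0 0 0;22 -87 0 0 0 0;32 -102 0 0 0 0;43 -114 0 0 0 0;43 -112 0 0 0 0"
}}

```text
time: 32.3
position: [0.4735, 0.0255, 0.2796]
tool_rot: [0.999, -0.033, 0.001, -0.0]
ft_force: [-0.4, -0.1, 0.2]
grip_width: 0.0356
```

```bash
python3 lev.py -.062; python3 look.py c3
```

```text
t 32.3 pos [0.4735 0.0255 0.2796] a -0.066 corr deg [0.   0.09 0.23] F [-0.4 -0.1  0.2] w 0.0356
t 32.7 pos [0.4716 0.0278 0.2789] a -0.0623 w 0.0358205184444267 F [-0.6  0.1  0.4]
side crop origin 278 156
top crop origin 261 175
```

View pics/c3.png

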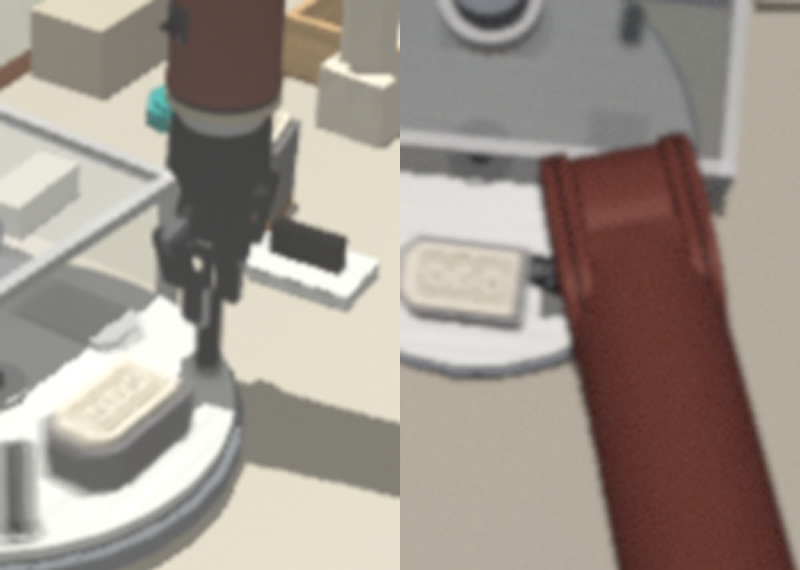

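Request:
{"fn": "move_arm", "kwargs": {
  "deltas": "0 0 30 0 0 0;0 0 80 0 0 0;-5 40 82 0 0 8;-10 60 82 0 0 16;0 80 82 0 0 24;5 100 82 0 0 32;10 123 82 0 0 40;10 123 82 0 0 48",
  "jaw": 1
}}

```text
time: 33.5
position: [0.4814, 0.1541, 0.3611]
tool_rot: [0.924, 0.383, 0.0, -0.001]
ft_force: [-0.3, -0.3, -0.0]
grip_width: 0.0858
```

Request:
{"fn": "move_arm", "kwargs": {
  "deltas": "0 0 0 0 0 8;0 0 0 0 0 16;0 0 0 0 0 24;0 0 0 0 0 32;0 0 0 0 0 40;0 0 0 0 0 42;0 0 0 0 0 42"
}}

```text
time: 34.2
position: [0.4812, 0.1543, 0.361]
tool_rot: [0.725, 0.689, 0.0, -0.001]
ft_force: [0.0, -0.4, -0.8]
grip_width: 0.0853
```

```bash
python3 lev.py 1.509; python3 look.py c4;python3 - <<'E'
from h import *
d=dict(np.load('c4.npz'))
P=[(p,a+.048,e+.048) for p,a,e in MOULD]
print(fit(d,P,[.4809,.1525,1.509],('side',),step=(.004,.004,.03)))
c=COVER;r=robot.regions_of('cover','top');q=[(x['p'],x['bbox']) for x in r[:3]];print(q)
b=r[0]['bbox'];cv=back('top',(b[0]+b[2]/2,b[1]+b[3]/2),.01)[0];print(cv)
print(fit(d,COVER,[cv[0],cv[1],.1]))
o=cv2.resize(np.clip(d['side']*1.4,0,255).astype(np.uint8)[140:290,300:480],None,fx=4,fy=4,interpolation=cv2.INTER_CUBIC)
cv2.imwrite('pics/c4s.png',o[:,:,::-1])
E
```

```text
t 34.2 pos [0.4812 0.1543 0.361 ] a 1.5192 corr deg [-0.07 -0.05 -0.58] F [ 0.  -0.4 -0.8] w 0.0853
t 34.6 pos [0.4813 0.1541 0.361 ] a 1.5182 w 0.08527333041391041 F [0.  0.3 0.7]
side crop origin 246 149
top crop origin 212 165
(array([0.47942527, 0.15349741, 1.50818675]), np.float64(45.8351325818228))
[(0.64, [391.7, 241.5, 27.0, 37.8])]
[ 0.50734953 -0.2064483   0.01      ]
(array([ 0.51396494, -0.20753971,  0.07274361]), np.float64(100.79932765829335))
```

View pics/c4s.png

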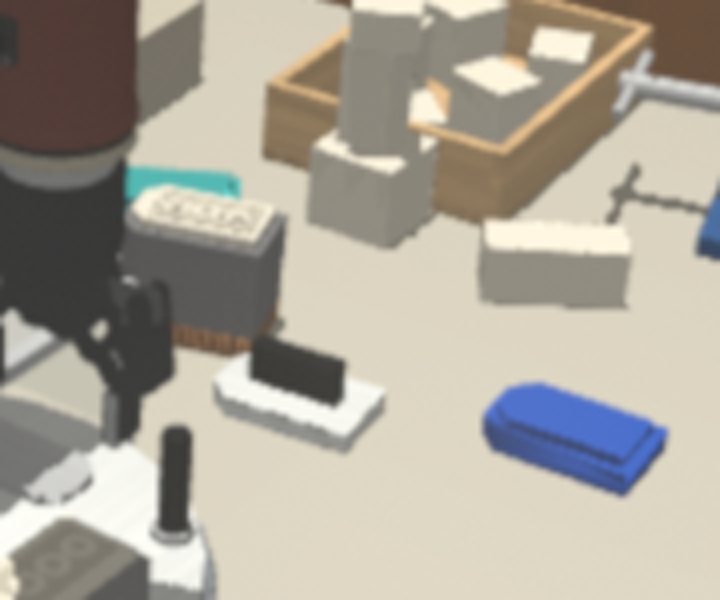

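Request:
{"fn": "move_arm", "kwargs": {
  "deltas": "1 -3.4 -30 0 0 -0.5;1 -3.4 -70 0 0 -0.5;1 -3.4 -105 0 0 -0.5;1 -3.4 -125 0 0 -0.5;1 -3.4 -130 0 0 -0.5;1 -3.4 -130 0 0 -0.5"
}}

```text
time: 35.25
position: [0.4823, 0.1508, 0.2309]
tool_rot: [0.728, 0.685, -0.0, -0.001]
ft_force: [-0.3, 0.6, 0.5]
grip_width: 0.0851
```

Request:
{"fn": "move_arm", "kwargs": {
  "deltas": "0 0 0 0 0 0;0 0 0 0 0 0;0 0 0 0 0 0;0 0 0 0 0 0;0 0 0 0 0 0;0 0 0 0 0 0",
  "jaw": 0,
  "squeeze": 60
}}

```text
time: 35.85
position: [0.4828, 0.1512, 0.2327]
tool_rot: [0.728, 0.685, 0.001, -0.001]
ft_force: [-2.2, 0.6, 5.7]
grip_width: 0.0666
```

```bash
python3 lev.py 1.509
```

```text
t 35.85 pos [0.4828 0.1512 0.2327] a 1.5094 corr deg [-0.09  0.02 -0.02] F [-2.2  0.6  5.7] w 0.0666
```

Request:
{"fn": "move_arm", "kwargs": {
  "deltas": "0 0 15 0 0 0;0 0 50 0 0 0;0 0 95 0 0 0;0 0 140 0 0 0;0 -10 175 0 0 0;20 -60 175 0 0 -8;30 -110 175 0 0 -16;40 -155 175 0 0 -24"
}}

```text
time: 36.65
position: [0.5226, -0.0044, 0.4094]
tool_rot: [0.856, 0.517, 0.002, 0.001]
ft_force: [0.6, 0.3, -3.0]
grip_width: 0.067
```

```bash
python3 lev.py .22; python3 look.py c5
```

```text
t 36.65 pos [ 0.5226 -0.0044  0.4094] a 1.0857 corr deg [  0.05   0.21 -49.6 ] F [ 0.6  0.3 -3. ] w 0.067
t 37.05 pos [ 0.5224 -0.0014  0.4082] a 1.0934 w 0.06671423720922237 F [-0.4 -1.3 -2.3]
side crop origin 269 99
top crop origin 275 148
```

View pics/c5.png

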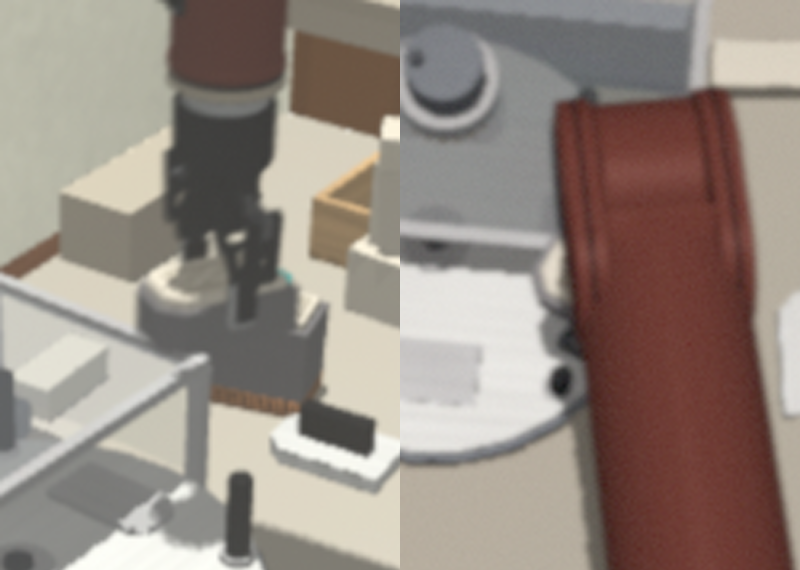

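Request:
{"fn": "move_arm", "kwargs": {
  "deltas": "20 -48 0 0 0 -8;40 -95 0 0 0 -16;60 -142 0 0 0 -24;80 -190 0 0 0 -33;100 -235 0 0 0 -42;110.6 -262.6 0 0 0 -50;110.6 -262.6 0 0 0 -50;110.6 -262.6 0 0 0 -50"
}}

```text
time: 37.85
position: [0.6334, -0.2635, 0.4076]
tool_rot: [0.994, 0.111, 0.001, -0.0]
ft_force: [0.8, 0.2, -2.3]
grip_width: 0.0668
```

Request:
{"fn": "move_arm", "kwargs": {
  "deltas": "0 0 -40 0 0 0;0 0 -80 0 0 0;0 0 -100 0 0 0;0 0 -108 0 0 0;0 0 -108 0 0 0;0 0 -108 0 0 0"
}}

```text
time: 38.45
position: [0.634, -0.2628, 0.3015]
tool_rot: [0.994, 0.112, 0.002, 0.0]
ft_force: [-0.2, 0.1, -2.6]
grip_width: 0.0666
```

```bash
python3 lev.py .22; python3 look.py c6; python3 - <<'E'
from pitch import *
d=dict(np.load('c6.npz'));p=robot.get_obs()['position']
o=cv2.resize(np.clip(d['side']*1.5+10,0,255).astype(np.uint8)[160:235,318:388],None,fx=8,fy=8,interpolation=cv2.INTER_CUBIC)
cv2.imwrite('pics/c6z.png',o[:,:,::-1])
print(pfit(d,MOULD,[p[0],-.264,p[2]-.1845],.22))
G=grads(d['side'])
for z in(.054,.056,p[2]-.1845,p[2]-.1825):
    xs=np.arange(.620,.645,.0005);s=[score('side',G,edges('side',MOULD,[x,-.264,z,0],.22)) for x in xs];print(z,xs[np.argmax(s)].round(4),max(s).round(1))
E
```

```text
t 38.45 pos [ 0.634  -0.2628  0.3015] a 0.2236 corr deg [-0.02  0.22 -0.21] F [-0.2  0.1 -2.6] w 0.0666
t 38.85 pos [ 0.6334 -0.2635  0.2999] a 0.2221 w 0.06623160879578072 F [-0.2  1.3 -1.9]
side crop origin 284 86
top crop origin 370 117
(array([ 0.63818641,  0.11881275, -0.00166337]), np.float64(36.65591384855791))
0.054 0.6275 24.7
0.056 0.6275 25.5
0.11544452012715434 0.6425 32.8
0.11744452012715434 0.639 36.0
```

View pics/c6z.png

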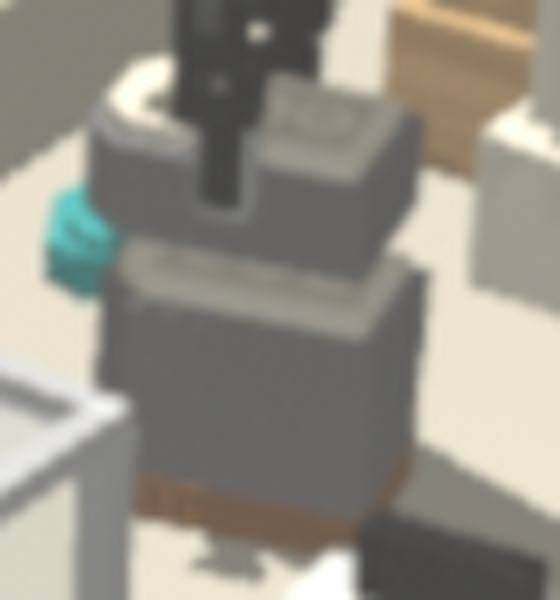

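```bash
python3 - <<'E'
from pitch import *
def ext(x,z):
    E=np.array(edges('side',MOULD[:1],[x,-.264,z,0],.22)).reshape(-1,3);q=(proj('side',E)-[318,160]+.5)*8;return q[:,0].min().round(1),q[:,0].max().round(1)
for z in(.018,.054,.1154):print(z,ext(.63,z),ext(.634,z))
d=dict(np.load('d0.npz'));G=grads(d['side'])
for z in(0,.002):
    xs=np.arange(.620,.645,.0005);s=[score('side',G,edges('side',BASE,[x,-.264,z,0],.22)) for x in xs];print(z,xs[np.argmax(s)].round(4),max(s).round(1))
d=dict(np.load('c1.npz'));G=grads(d['side'])
for z in(.054,.056,.058):
    xs=np.arange(.620,.645,.0005);s=[score('side',G,edges('side',MOULD,[x,-.264,z,0],.22)) for x in xs];print(z,xs[np.argmax(s)].round(4),max(s).round(1))
E
```

```text
0.018 (np.float64(92.8), np.float64(424.1)) (np.float64(83.9), np.float64(414.9))
0.054 (np.float64(95.5), np.float64(430.4)) (np.float64(86.5), np.float64(421.0))
0.1154 (np.float64(100.2), np.float64(441.5)) (np.float64(91.0), np.float64(431.9))
0 0.63 37.6
0.002 0.629 38.6
0.054 0.6245 32.2
0.056 0.6245 33.2
0.058 0.6245 33.7
```

Request:
{"fn": "move_arm", "kwargs": {
  "deltas": "-6.8 -1.5 -5 0 0.1 -0.1;-6.8 -1.5 -12 0 0.1 -0.1;-6.8 -1.5 -12 0 0.1 -0.1;-6.8 -1.5 -12 0 0.1 -0.1"
}}

```text
time: 39.25
position: [0.6265, -0.2651, 0.2874]
tool_rot: [0.994, 0.11, -0.0, -0.001]
ft_force: [1.0, -0.7, -2.3]
grip_width: 0.0666
```

```bash
python3 lev.py .22; python3 look.py c7; python3 - <<'E'
from pitch import *
d=dict(np.load('c7.npz'));p=robot.get_obs()['position']
o=cv2.resize(np.clip(d['side']*1.5+10,0,255).astype(np.uint8)[160:235,318:388],None,fx=8,fy=8,interpolation=cv2.INTER_CUBIC)
cv2.imwrite('pics/c7z.png',o[:,:,::-1])
print(pfit(d,MOULD,[p[0],-.264,p[2]-.1845],.22))
E
```

```text
t 39.25 pos [ 0.6265 -0.2651  0.2874] a 0.2202 corr deg [-0.06 -0.03 -0.01] F [ 1.  -0.7 -2.3] w 0.0666
t 39.65 pos [ 0.6267 -0.2651  0.2881] a 0.2203 w 0.06687975053333434 F [ 0.3 -0.1 -2.5]
side crop origin 286 90
top crop origin 370 121
(array([ 0.62873909,  0.10680628, -0.03300776]), np.float64(33.80413526391225))
```

View pics/c7z.png

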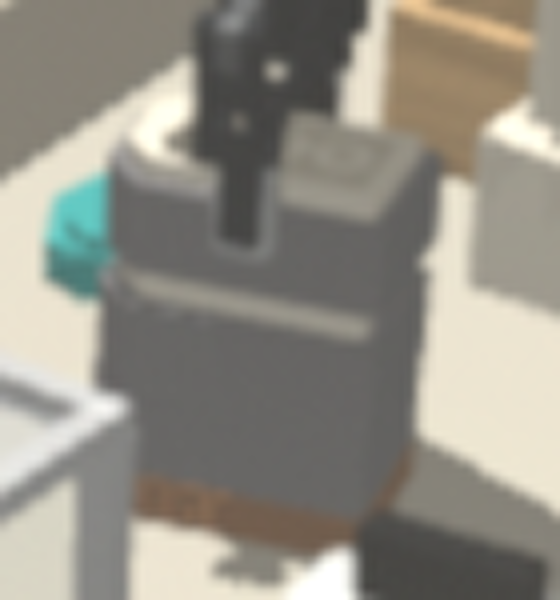

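Request:
{"fn": "move_arm", "kwargs": {
  "deltas": "0 0 -4 0 0 0;0 0 -8 0 0 0;0 0 -11 0 0 0;0 0 -11 0 0 0"
}}

```text
time: 40.05
position: [0.6265, -0.265, 0.2762]
tool_rot: [0.994, 0.11, -0.0, -0.001]
ft_force: [0.7, 0.3, -2.8]
grip_width: 0.0667
```

```bash
python3 lev.py .22
```

```text
t 40.05 pos [ 0.6265 -0.265   0.2762] a 0.2204 corr deg [-0.06 -0.05 -0.02] F [ 0.7  0.3 -2.8] w 0.0667
```

In without contact. Seat it.

Request:
{"fn": "move_arm", "kwargs": {
  "deltas": "0 0 -2 0 0 0;0 0 -4 0 0 0;0 0 -4 0 0 0"
}}

```text
time: 40.35
position: [0.6266, -0.265, 0.2748]
tool_rot: [0.994, 0.11, 0.0, -0.0]
ft_force: [-7.9, 3.0, 14.9]
grip_width: 0.0667
```

Request:
{"fn": "move_arm", "kwargs": {
  "deltas": "0 0 1 0 0 0;0 0 1 0 0 0;0 0 1 0 0 0;0 0 20 0 0 0;0 0 60 0 0 0;0 0 110 0 0 0;0 0 125 0 0 0;0 0 125 0 0 0",
  "jaw": 1
}}

```text
time: 41.15
position: [0.6272, -0.265, 0.4034]
tool_rot: [0.994, 0.11, 0.003, 0.001]
ft_force: [-0.7, -0.1, -0.5]
grip_width: 0.0854
```

Request:
{"fn": "move_arm", "kwargs": {
  "deltas": "-20 50 0 0 0 -8;-50 100 0 0 0 -16;-80 150 0 0 0 -16;-110 200 0 0 0 -16;-140 250 0 0 0 -16;-140 300 0 0 0 -16;-140 350 0 0 0 -16;-140 400 -10 0 0 -16",
  "jaw": 0.42
}}

```text
time: 41.95
position: [0.4874, 0.1031, 0.397]
tool_rot: [1.0, -0.03, 0.003, 0.002]
ft_force: [1.3, -0.0, -1.1]
grip_width: 0.036
```

```bash
python3 lev.py -.062; python3 look.py e1; python3 - <<'E'
from h import *
d=dict(np.load('e1.npz'))
t=[]
S=[(p,a+.018+k*.036,e+.018+k*.036) for p,a,e in MOULD for k in(2,)]+BASE[:1]
q=[.6315,-.2638,.22]
for c,b in(('side',(318,150,64,85)),('top',(400,170,64,85))):
    draw(d,c,S,q,b,6,'x');A=cv2.imread('pics/x.png');t.append(A)
cv2.imwrite('pics/stk4.png',np.hstack(t))
E
```

```text
t 41.95 pos [0.4874 0.1031 0.397 ] a -0.0597 corr deg [ 0.22  0.33 -0.13] F [ 1.3 -0.  -1.1] w 0.036
t 42.35 pos [0.4887 0.1    0.3969] a -0.0614 w 0.036072962014055 F [ 0.5  0.  -0.4]
side crop origin 257 125
top crop origin 233 161
```

View pics/stk4.png

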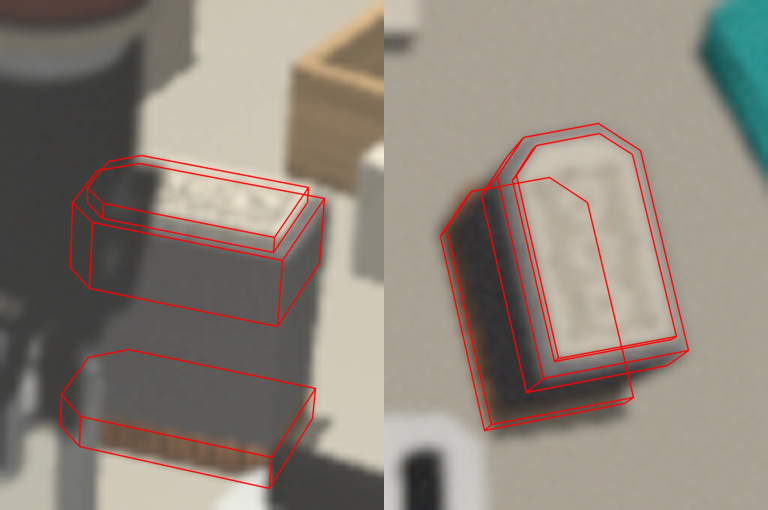

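Request:
{"fn": "move_arm", "kwargs": {
  "deltas": "-2 45 -10 0.2 0.3 0;-2 90 -20 0.2 0.3 0;-2 135 -45 0.2 0.3 0;-2 174.5 -62 0.2 0.3 0;-2 174.5 -64 0.2 0.3 0;-2 174.5 -64 0.2 0.3 0"
}}

```text
time: 42.95
position: [0.4868, 0.2743, 0.3319]
tool_rot: [1.0, -0.03, -0.001, 0.0]
ft_force: [0.2, -0.9, 0.6]
grip_width: 0.0357
```

```bash
python3 look.py e2
```

```text
t 43.35 pos [0.487  0.2738 0.3334] a -0.0628 w 0.03583175589490033 F [ 0.7 -0.6 -0.1]
side crop origin 213 184
top crop origin 166 163
```

View pics/e2.png

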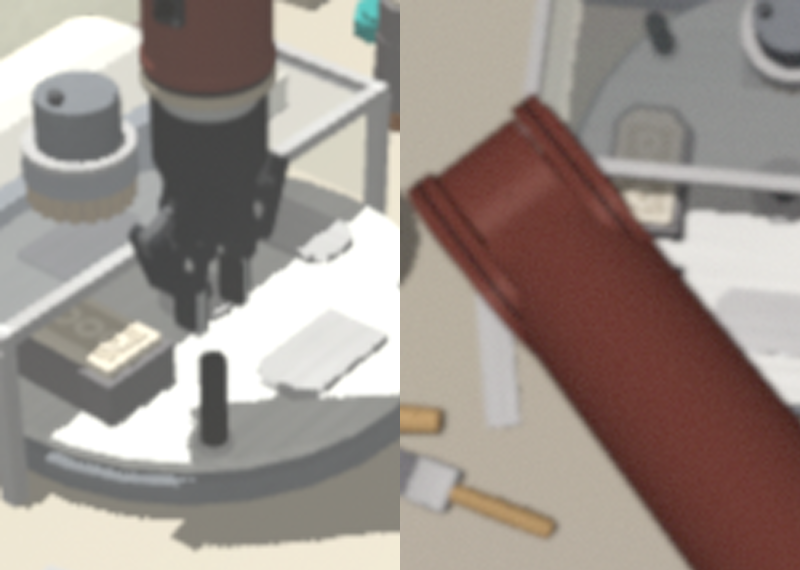

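Request:
{"fn": "move_arm", "kwargs": {
  "deltas": "-0.5 0.5 -30 0 0 0;-0.5 0.5 -57 0 0 0;-0.5 0.5 -57 0 0 0;-0.5 0.5 -57 0 0 0"
}}

```text
time: 43.75
position: [0.4866, 0.2743, 0.2769]
tool_rot: [1.0, -0.031, -0.0, 0.0]
ft_force: [0.4, 0.4, 1.0]
grip_width: 0.0358
```

Request:
{"fn": "move_arm", "kwargs": {
  "deltas": "-13 -16 0 0 0 0;-24 -32 0 0 0 0;-34 -49 0 0 0 0;-43 -65 0 0 0 0;-49 -82 0 0 0 0;-54 -99 0 0 0 0;-57 -117 0 0 0 0;-58 -135 0 0 0 0"
}}

```text
time: 44.55
position: [0.4287, 0.1394, 0.2789]
tool_rot: [1.0, -0.031, 0.001, -0.0]
ft_force: [-0.2, 0.3, -0.7]
grip_width: 0.0359
```

Request:
{"fn": "move_arm", "kwargs": {
  "deltas": "0 -18 0 0 0 0;3 -36 0 0 0 0;8 -54 0 0 0 0;14 -71 0 0 0 0;22 -87 0 0 0 0;32 -102 0 0 0 0;43 -114 0 0 0 0;43 -112 0 0 0 0"
}}

```text
time: 45.35
position: [0.4734, 0.0256, 0.2797]
tool_rot: [0.999, -0.032, 0.002, -0.0]
ft_force: [-0.3, 0.7, 0.0]
grip_width: 0.0359
```

Request:
{"fn": "move_arm", "kwargs": {
  "deltas": "0 0 0 0 0 0;0 0 30 0 0 0;0 0 80 0 0 0;-5 40 82 0 0 8;-10 60 82 0 0 16;0 80 82 0 0 24;5 100 82 0 0 32;10 123 82 0 0 40"
}}

```text
time: 46.15
position: [0.4832, 0.1499, 0.3619]
tool_rot: [0.949, 0.314, 0.002, -0.001]
ft_force: [0.7, -0.6, -0.2]
grip_width: 0.0358
```

```bash
python3 lev.py 1.509; python3 look.py e3
```

```text
t 46.15 pos [0.4832 0.1499 0.3619] a 0.6398 corr deg [-0.24  0.09 49.8 ] F [ 0.7 -0.6 -0.2] w 0.0358
t 46.55 pos [0.4833 0.1478 0.3616] a 0.6311 w 0.03597626633362086 F [0.7 0.2 1.3]
side crop origin 247 147
top crop origin 214 164
```

View pics/e3.png

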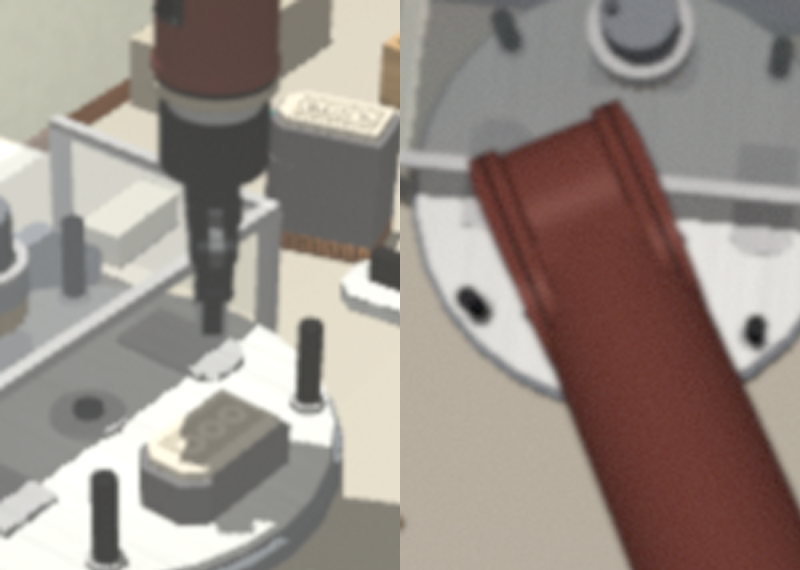

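Request:
{"fn": "move_arm", "kwargs": {
  "deltas": "0 6 0 0 0 8;0 6 0 0 0 16;0 6 0 0 0 24;0 6 0 0 0 32;0 6 0 0 0 40;0 6 0 0 0 48;0 6 0 -0.2 0 50.3;0 6 0 -0.2 0 50.3",
  "jaw": 1
}}

```text
time: 47.35
position: [0.4833, 0.1531, 0.3617]
tool_rot: [0.729, 0.685, 0.001, 0.0]
ft_force: [-0.4, -0.8, -0.1]
grip_width: 0.0856
```

```bash
python3 lev.py 1.509
```

```text
t 47.35 pos [0.4833 0.1531 0.3617] a 1.5079 corr deg [-0.03  0.08  0.07] F [-0.4 -0.8 -0.1] w 0.0856
```

Request:
{"fn": "move_arm", "kwargs": {
  "deltas": "-1 0 -30 0 0 0;-1 0 -70 0 0 0;-1 0 -105 0 0 0;-1 0 -125 0 0 0;-1 0 -130.5 0 0 0;-1 0 -130.5 0 0 0"
}}

```text
time: 47.95
position: [0.4823, 0.1529, 0.231]
tool_rot: [0.729, 0.684, 0.0, -0.0]
ft_force: [0.1, -0.3, -0.3]
grip_width: 0.0851
```

Request:
{"fn": "move_arm", "kwargs": {
  "deltas": "0 0 0 0 0 0;0 0 0 0 0 0;0 0 0 0 0 0;0 0 0 0 0 0;0 0 0 0 0 0;0 0 0 0 0 0",
  "jaw": 0,
  "squeeze": 60
}}

```text
time: 48.55
position: [0.4827, 0.1532, 0.2328]
tool_rot: [0.73, 0.684, 0.001, 0.001]
ft_force: [-2.1, 0.5, 4.6]
grip_width: 0.0664
```

Request:
{"fn": "move_arm", "kwargs": {
  "deltas": "0 0 15 0 0 0;0 0 50 0 0 0;0 0 95 0 0 0;0 0 140 0 0 0;0 -10 195 0 0 0;20 -60 205 0 0 -8;30 -110 205 0 0 -16;40 -155 205 0 0 -24"
}}

```text
time: 49.35
position: [0.5219, 0.0005, 0.4402]
tool_rot: [0.857, 0.515, 0.002, 0.002]
ft_force: [1.0, 1.2, -3.1]
grip_width: 0.0667
```

```bash
python3 lev.py .22; python3 look.py e4
```

```text
t 49.35 pos [5.219e-01 5.000e-04 4.402e-01] a 1.0817 corr deg [  0.22   0.31 -49.37] F [ 1.   1.2 -3.1] w 0.0667
t 49.75 pos [0.5217 0.0034 0.4382] a 1.0896 w 0.06623874845363312 F [ 0.4 -0.1 -2.3]
side crop origin 269 89
top crop origin 273 146
```

View pics/e4.png

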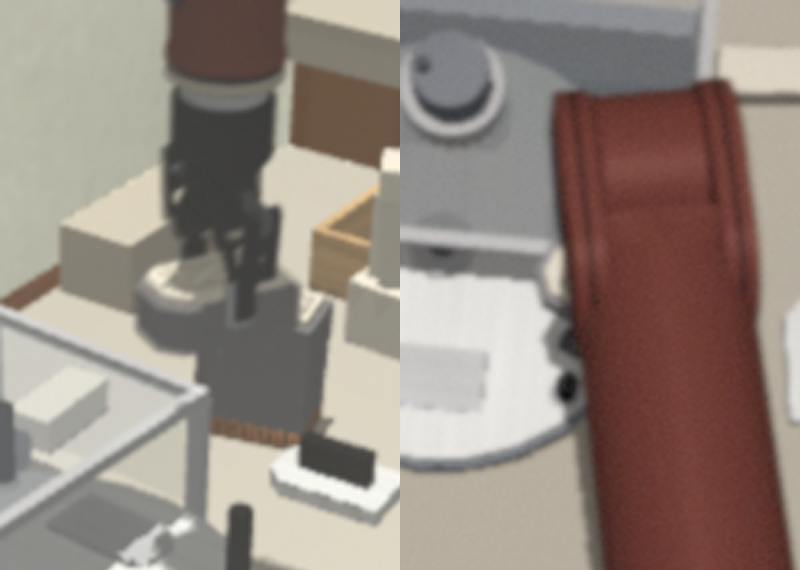

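Request:
{"fn": "move_arm", "kwargs": {
  "deltas": "20 -48 0 0 0 -8;40 -95 0 0 0 -16;60 -142 0 0 0 -24;80 -190 0 0 0 -33;100 -235 0 0 0 -42;107.3 -268 0 0.2 0.3 -49.8;107.3 -268 0 0.2 0.3 -49.8;107.3 -268 0 0.2 0.3 -49.8"
}}

```text
time: 50.55
position: [0.6294, -0.2645, 0.4376]
tool_rot: [0.994, 0.11, -0.001, -0.002]
ft_force: [0.1, 1.1, -2.7]
grip_width: 0.0667
```

Request:
{"fn": "move_arm", "kwargs": {
  "deltas": "0 0 -40 0 0 0;0 0 -80 0 0 0;0 0 -105 0 0 0;0 0 -110 0 0 0;0 0 -110 0 0 0;0 0 -110 0 0 0"
}}

```text
time: 51.15
position: [0.6301, -0.2637, 0.3299]
tool_rot: [0.994, 0.111, 0.001, -0.001]
ft_force: [0.6, -0.9, -1.1]
grip_width: 0.0666
```

```bash
python3 lev.py .22; python3 look.py e5; python3 - <<'E'
from pitch import *
d=dict(np.load('e5.npz'));p=robot.get_obs()['position']
o=cv2.resize(np.clip(d['side']*1.5+10,0,255).astype(np.uint8)[140:215,318:388],None,fx=8,fy=8,interpolation=cv2.INTER_CUBIC)
cv2.imwrite('pics/e5z.png',o[:,:,::-1])
print(pfit(d,MOULD,[p[0],-.264,p[2]-.1845],.22))
def ext(x,z):
    E=np.array(edges('side',MOULD[:1],[x,-.264,z,0],.22)).reshape(-1,3);q=(proj('side',E)-[318,140]+.5)*8;return q[:,0].min().round(1),q[:,0].max().round(1)
for z in(.09,p[2]-.1845):print(z,ext(.63,z),ext(.634,z))
E
```

```text
t 51.15 pos [ 0.6301 -0.2637  0.3299] a 0.2227 corr deg [-0.16  0.04 -0.15] F [ 0.6 -0.9 -1.1] w 0.0666
t 51.55 pos [ 0.6294 -0.2645  0.3279] a 0.2211 w 0.06684777132449514 F [-0.3 -0.  -2.5]
side crop origin 286 78
top crop origin 373 116
(array([0.63119347, 0.14765939, 0.00759519]), np.float64(36.17244280270523))
0.09 (np.float64(98.2), np.float64(436.9)) (np.float64(89.1), np.float64(427.4))
0.14344712732711112 (np.float64(102.4), np.float64(446.7)) (np.float64(93.2), np.float64(437.0))
```

View pics/e5z.png

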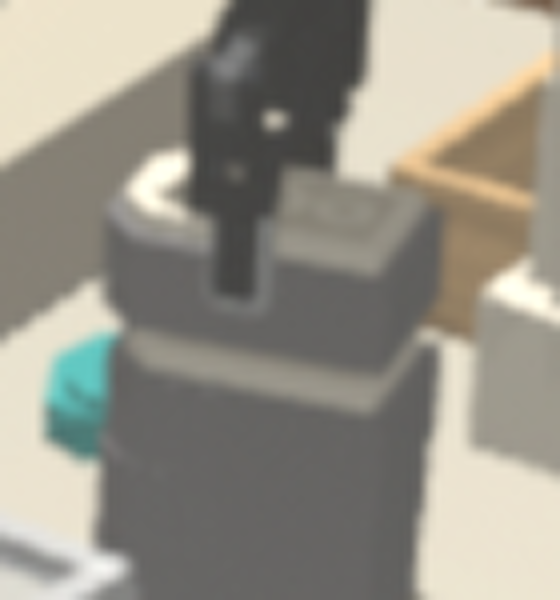

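Request:
{"fn": "move_arm", "kwargs": {
  "deltas": "-2 -0.4 -4 0 0 0;-2 -0.4 -8 0 0 0;-2 -0.4 -12 0 0 0;-2 -0.4 -15 0 0 0;-2 -0.4 -15 0 0 0"
}}

```text
time: 52.05
position: [0.6273, -0.2648, 0.3121]
tool_rot: [0.994, 0.11, -0.001, -0.002]
ft_force: [0.7, 0.7, -2.3]
grip_width: 0.0669
```

```bash
python3 lev.py .22
```

```text
t 52.05 pos [ 0.6273 -0.2648  0.3121] a 0.2212 corr deg [-0.22 -0.16 -0.07] F [ 0.7  0.7 -2.3] w 0.0669
```

Request:
{"fn": "move_arm", "kwargs": {
  "deltas": "0 0 -2 0 0 0;0 0 -4 0 0 0;0 0 -4 0 0 0"
}}

```text
time: 52.35
position: [0.6274, -0.265, 0.311]
tool_rot: [0.994, 0.11, -0.0, -0.001]
ft_force: [-6.9, 2.6, 14.0]
grip_width: 0.0669
```

Request:
{"fn": "move_arm", "kwargs": {
  "deltas": "0 0 1 0 0 0;0 0 1 0 0 0;0 0 1 0 0 0;0 0 20 0 0 0;0 0 60 0 0 0;0 0 90 0 0 0;-40 30 90 0 0 -4;-80 60 90 0 0 -8.4",
  "jaw": 1
}}

```text
time: 53.15
position: [0.5473, -0.2047, 0.4011]
tool_rot: [0.999, 0.035, 0.001, -0.001]
ft_force: [0.1, 1.6, 0.7]
grip_width: 0.0855
```

Request:
{"fn": "move_arm", "kwargs": {
  "deltas": "-40 60 0 0 0 0;-60 100 0 0 0 0;-60 150 0 0 0 0;-60 200 0 0 0 0;-60 200 0 0 0 0"
}}

```text
time: 53.65
position: [0.4864, 0.0008, 0.4016]
tool_rot: [0.999, 0.039, 0.001, -0.002]
ft_force: [-0.1, -1.0, 0.3]
grip_width: 0.0854
```

```bash
python3 lev.py .073; python3 look.py g1; python3 - <<'E'
from pitch import *
d=dict(np.load('g1.npz'));t=[]
q=[.6315,-.2638,.22]
S=[(p,a+.018+k*.036,e+.018+k*.036) for p,a,e in MOULD for k in(3,)]
for c,b in(('side',(318,130,64,100)),('top',(395,165,64,100))):
    draw(d,c,S,q,b,6,'x');A=cv2.imread('pics/x.png');t.append(A)
cv2.imwrite('pics/stk5.png',np.hstack(t))
r=robot.regions_of('cover','top');print([(x['p'],x['bbox']) for x in r[:3]])
q,s=fit(d,COVER,[.513,-.2075,.073]);print(q,s)
for cs in(('side',),('top',)):print(fit(d,COVER,list(q),cs,step=(.004,.004,.03)))
H=COVER[1:];print('handle',[fit(d,H,list(q),cs,step=(.004,.004,.03)) for cs in(('side','top'),('side',),('top',))])
t=[]
for c in('side','top'):
    u=proj(c,[[q[0],q[1],.03]])[0].astype(int);draw(d,c,COVER,q,(u[0]-30,u[1]-30,60,60),6,'x');t.append(cv2.imread('pics/x.png'))
cv2.imwrite('pics/cov.png',np.hstack(t))
# stack top mould
T=[(p,a+.126,e+.126) for p,a,e in MOULD]
for cs in(('side',),('top',),('side','top')):print('m4',fit(d,T,[.63,-.264,.22],cs,step=(.004,.004,.03)))
E
```

```text
t 53.65 pos [0.4864 0.0008 0.4016] a 0.0772 corr deg [-0.21  0.13 -0.24] F [-0.1 -1.   0.3] w 0.0854
t 54.05 pos [ 0.4874 -0.0061  0.401 ] a 0.0686 w 0.0855949418395924 F [-0.4 -0.1  0.6]
side crop origin 282 105
top crop origin 276 162
[(0.61, [393.2, 242.0, 26.3, 37.6]), (0.6, [480.8, 266.0, 31.0, 41.3])]
[ 0.51395642 -0.20745338  0.07253362] 100.31519495277585
(array([ 0.51374287, -0.21290229,  0.06681745]), np.float64(48.86767421902068))
(array([ 0.51543432, -0.20712522,  0.036395  ]), np.float64(55.884529570828605))
handle [(array([ 0.51194403, -0.20677137,  0.0985883 ]), np.float64(107.8595442954626)), (array([ 0.51282696, -0.21302418,  0.1041701 ]), np.float64(51.956313199493586)), (array([ 0.51352246, -0.20500237,  0.14568247]), np.float64(59.87074539668857))]
m4 (array([ 0.63567191, -0.26845687, -0.03098011]), np.float64(24.572262026794302))
m4 (array([ 0.62772187, -0.26163637,  0.23033677]), np.float64(44.3780728239912))
m4 (array([ 0.62804932, -0.26179219,  0.24249343]), np.float64(65.99870320364352))
```

View pics/stk5.png

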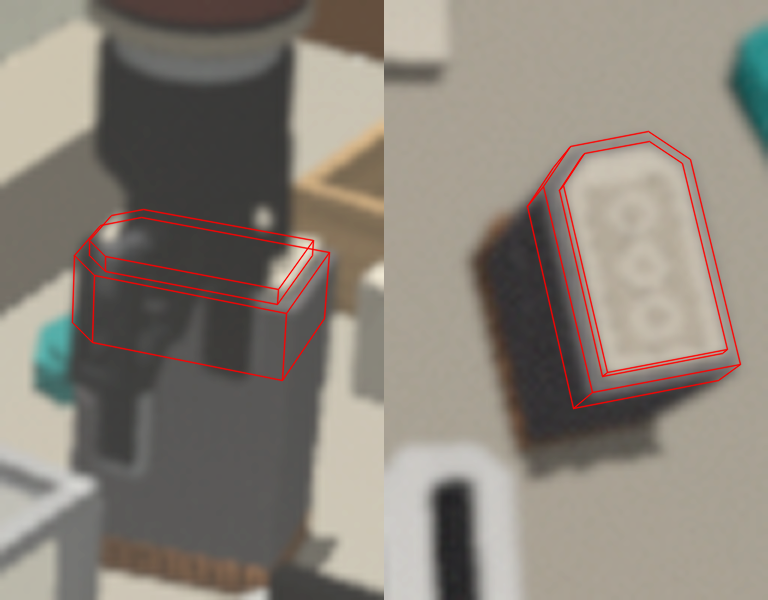

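View pics/cov.png

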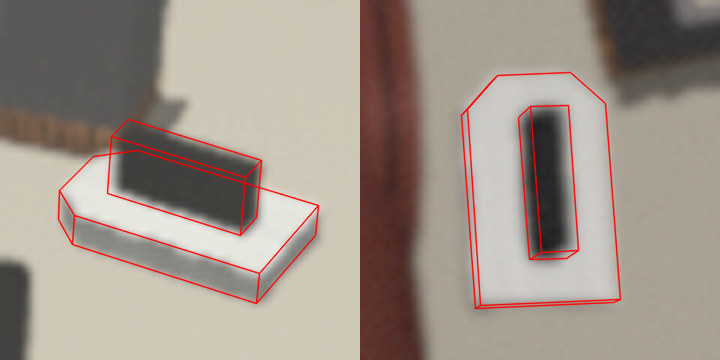

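Request:
{"fn": "move_arm", "kwargs": {
  "deltas": "10 -50 0 0 0 0;20 -100 0 0 0 0;26.6 -150 -20 0 0 0;26.6 -201 -60 0 0 0;26.6 -201 -100 0 0 0;26.6 -201 -130 0 0 0;26.6 -201 -130 0 0 0"
}}

```text
time: 54.8
position: [0.5117, -0.2078, 0.2659]
tool_rot: [0.999, 0.033, -0.004, -0.003]
ft_force: [0.1, 0.9, -0.1]
grip_width: 0.0853
```

```bash
python3 lev.py .07; python3 look.py g2
```

```text
t 54.8 pos [ 0.5117 -0.2078  0.2659] a 0.0663 corr deg [-0.35 -0.43  0.21] F [ 0.1  0.9 -0.1] w 0.0853
t 55.2 pos [ 0.5145 -0.2067  0.2727] a 0.0694 w 0.08546495493095681 F [ 0.8 -0.3 -0.6]
side crop origin 310 114
top crop origin 347 162
```

View pics/g2.png

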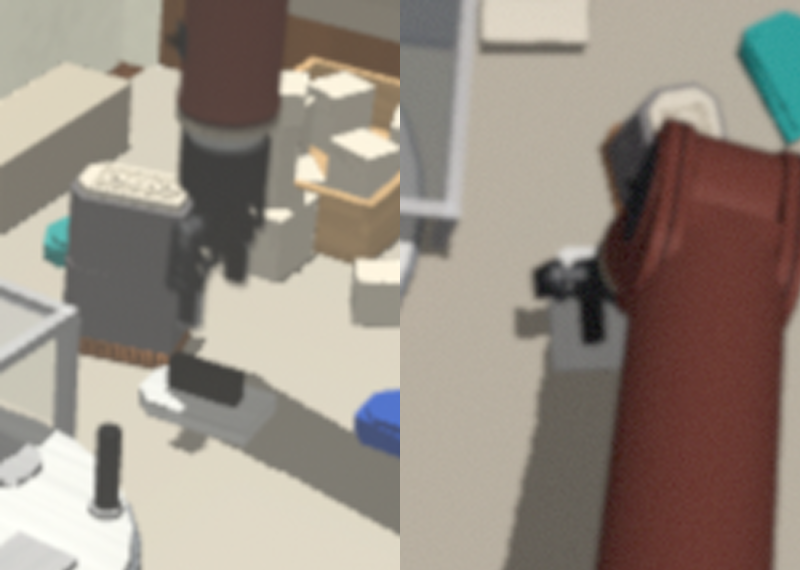

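Request:
{"fn": "move_arm", "kwargs": {
  "deltas": "-0.5 0 -30 0 0 0;-0.5 0 -55 0 0 0;-0.5 0 -70 0 0 0;-0.5 0 -78 0 0 0;-0.5 0 -78 0 0 0"
}}

```text
time: 55.7
position: [0.514, -0.2066, 0.1943]
tool_rot: [0.999, 0.035, 0.001, -0.001]
ft_force: [0.7, -0.1, 0.6]
grip_width: 0.0857
```

Request:
{"fn": "move_arm", "kwargs": {
  "deltas": "0 0 0 0 0 0;0 0 0 0 0 0;0 0 0 0 0 0;0 0 0 0 0 0;0 0 0 0 0 0;0 0 0 0 0 0;0 0 0 0 0 0;0 0 0 0 0 0",
  "jaw": 0,
  "squeeze": 50
}}

```text
time: 56.5
position: [0.5142, -0.2067, 0.1948]
tool_rot: [0.999, 0.035, 0.002, -0.001]
ft_force: [-1.3, 0.5, 5.1]
grip_width: 0.0174
```

```bash
python3 lev.py .07; python3 look.py g3
```

```text
t 56.5 pos [ 0.5142 -0.2067  0.1948] a 0.0695 corr deg [-0.1   0.19  0.03] F [-1.3  0.5  5.1] w 0.0174
t 56.9 pos [ 0.5142 -0.2067  0.1948] a 0.0695 w 0.0174957699773415 F [-0.9 -0.4  5.9]
side crop origin 308 138
top crop origin 342 166
```

View pics/g3.png

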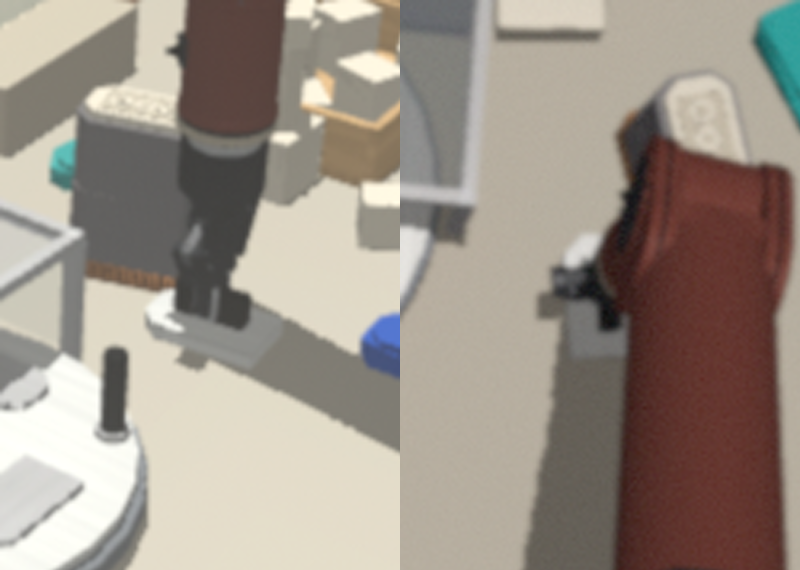

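Request:
{"fn": "move_arm", "kwargs": {
  "deltas": "0 0 10 0 0 0;0 0 50 0 0 0;0 0 100 0 0 0;0 0 150 0 0 0;0 0 200 0 0 0;0 0 220 0 0 0;0 0 220 0 0 0"
}}

```text
time: 57.6
position: [0.5147, -0.2066, 0.4191]
tool_rot: [0.999, 0.035, 0.005, 0.0]
ft_force: [1.2, -0.1, -1.5]
grip_width: 0.0171
```

```bash
python3 lev.py .22; python3 look.py g4
```

```text
t 57.6 pos [ 0.5147 -0.2066  0.4191] a 0.0696 corr deg [-0.01  0.53  8.62] F [ 1.2 -0.1 -1.5] w 0.0171
t 58.0 pos [ 0.5141 -0.2067  0.4136] a 0.0695 w 0.016997429782166035 F [-0.2  0.4 -0.4]
side crop origin 313 68
top crop origin 359 153
```

View pics/g4.png

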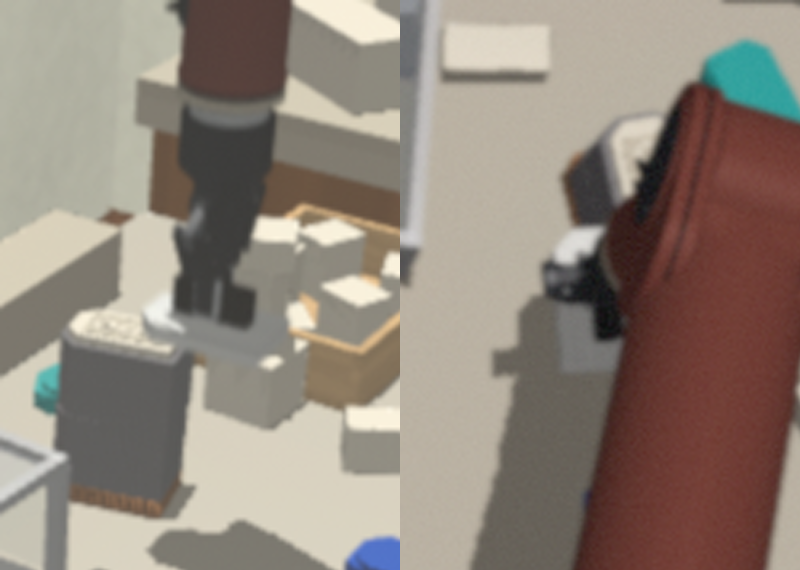

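Request:
{"fn": "move_arm", "kwargs": {
  "deltas": "40 -20 0 0 0.3 4;80 -40 0 0 0.3 8;115.9 -57.6 0 0 0.4 8.6;115.9 -57.6 -15 0 0.4 8.6;115.9 -57.6 -28 0 0.4 8.6;115.9 -57.6 -28 0 0.4 8.6"
}}

```text
time: 58.6
position: [0.629, -0.2637, 0.3824]
tool_rot: [0.994, 0.11, -0.005, -0.003]
ft_force: [-0.0, 0.2, -1.9]
grip_width: 0.0172
```

```bash
cat > cz.py <<'E'
from pitch import *
import sys
n=sys.argv[1]
d=dict(np.load(n+'.npz'));p=robot.get_obs()['position']
o=cv2.resize(np.clip(d['side']*1.5+10,0,255).astype(np.uint8)[110:185,318:388],None,fx=8,fy=8,interpolation=cv2.INTER_CUBIC)
o2=cv2.resize(np.clip(d['top']*1.5+10,0,255).astype(np.uint8)[150:225,398:428],None,fx=8,fy=8,interpolation=cv2.INTER_CUBIC)
cv2.imwrite(f'pics/{n}z.png',np.hstack([o,o2])[:,:,::-1])
z=p[2]-.1948
print(pfit(d,COVER[:1],[p[0],-.264,z],.22))
def ext(x,z,P):
    E=np.array(edges('side',P[:1],[x,-.264,z,0],.22)).reshape(-1,3);q=(proj('side',E)-[318,110]+.5)*8;return q[:,0].min().round(1),q[:,0].max().round(1)
print(.126,ext(.63,.126,MOULD),'cover',z,ext(.63,z,COVER),ext(.634,z,COVER))
E
python3 lev.py .22; python3 look.py g5;python3 cz.py g5
```

```text
t 58.6 pos [ 0.629  -0.2637  0.3824] a 0.2199 corr deg [-0.24 -0.61  0.01] F [-0.   0.2 -1.9] w 0.0172
t 59.0 pos [ 0.6298 -0.2642  0.3866] a 0.2196 w 0.01717420575622431 F [-0.8 -0.4 -0.9]
side crop origin 287 59
top crop origin 379 111
(array([ 0.62370583,  0.18980415, -0.0422339 ]), np.float64(24.917841265955378))
0.126 (np.float64(101.0), np.float64(443.4)) cover 0.1917739760756952 (np.float64(106.3), np.float64(452.2)) (np.float64(97.0), np.float64(442.5))
```

View pics/g5z.png

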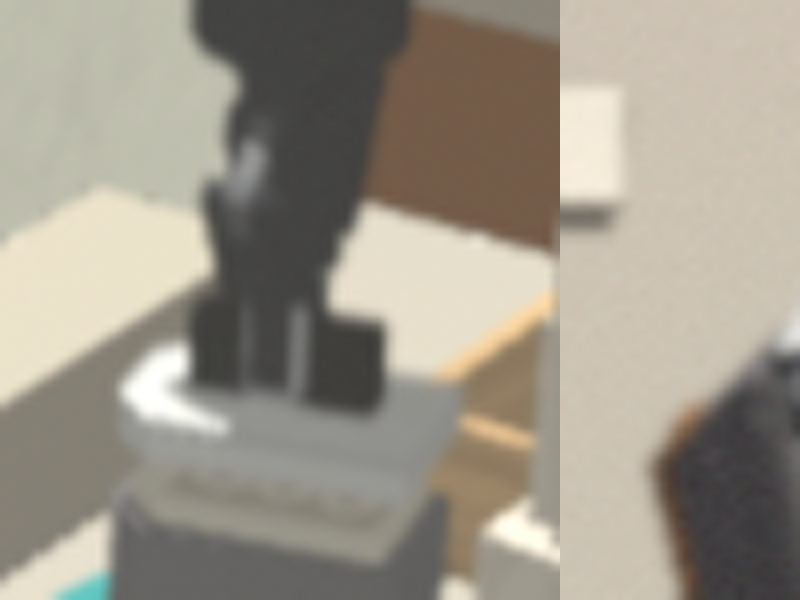

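Request:
{"fn": "move_arm", "kwargs": {
  "deltas": "2.5 0.5 0 0 0 0;2.5 0.5 -8 0 0 0;2.5 0.5 -12 0 0 0;2.5 0.5 -12 0 0 0"
}}

```text
time: 59.4
position: [0.6321, -0.2636, 0.3731]
tool_rot: [0.994, 0.11, -0.003, -0.002]
ft_force: [0.4, 0.0, -1.6]
grip_width: 0.0171
```

```bash
python3 lev.py .22; python3 look.py g6;python3 cz.py g6
```

```text
t 59.4 pos [ 0.6321 -0.2636  0.3731] a 0.2197 corr deg [-0.14 -0.39  0.02] F [ 0.4  0.  -1.6] w 0.0171
t 59.8 pos [ 0.6323 -0.2637  0.3747] a 0.2196 w 0.017386835258810223 F [-0.6  0.2 -1.7]
side crop origin 286 63
top crop origin 377 111
(array([ 0.63861899,  0.16573727, -0.34301331]), np.float64(30.50294407533941))
0.126 (np.float64(101.0), np.float64(443.4)) cover 0.1799493524520813 (np.float64(105.4), np.float64(450.0)) (np.float64(96.0), np.float64(440.3))
```

View pics/g6z.png

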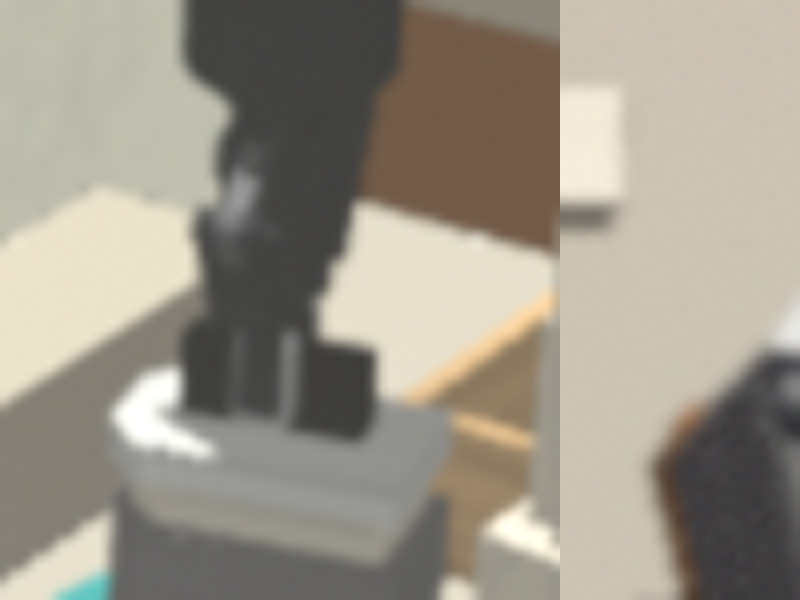

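Request:
{"fn": "move_arm", "kwargs": {
  "deltas": "0 0 -6 0 0.2 0;0 0 -11 0 0.2 0;0 0 -15 0 0.2 0;0 0 -15 0 0.2 0"
}}

```text
time: 60.2
position: [0.6321, -0.2637, 0.3586]
tool_rot: [0.994, 0.11, -0.005, -0.002]
ft_force: [0.2, 0.0, -1.9]
grip_width: 0.0172
```

Request:
{"fn": "move_arm", "kwargs": {
  "deltas": "0 0 -2 0 0 0;0 0 -4 0 0 0;0 0 -4 0 0 0"
}}

```text
time: 60.5
position: [0.6323, -0.2638, 0.3569]
tool_rot: [0.994, 0.109, -0.003, -0.001]
ft_force: [-3.9, -0.0, 10.6]
grip_width: 0.0173
```

Contact exactly at the expected 0.3568. Release and look.

Request:
{"fn": "move_arm", "kwargs": {
  "deltas": "0 0 1 0 0 0;0 0 1 0 0 0;0 0 1 0 0 0;0 0 1 0 0 0;0 0 20 0 0 0;0 0 50 0 0 0;0 0 65 0 0 0;-40 40 65 0 0 0",
  "jaw": 1
}}

```text
time: 61.3
position: [0.5989, -0.2322, 0.4223]
tool_rot: [0.994, 0.107, -0.002, 0.0]
ft_force: [0.1, 0.9, 0.7]
grip_width: 0.0854
```

Request:
{"fn": "move_arm", "kwargs": {
  "deltas": "-40 50 0 0 0 0;-80 100 0 0 0 0;-90 150 0 0 0 0;-90 200 0 0 0 0;-90 250 0 0 0 0;-90 300 0 0 0 0;-90 350 0 0 0 0;-90 400 0 0 0 0"
}}

```text
time: 62.1
position: [0.5084, 0.1477, 0.4224]
tool_rot: [0.994, 0.107, -0.002, 0.0]
ft_force: [1.9, -0.1, 0.2]
grip_width: 0.0852
```

```bash
python3 lev.py .22; python3 look.py k1; python3 - <<'E'
from h import *
d=dict(np.load('k1.npz'));t=[]
q=[.631,-.2638,.22]
S=[(p,a+.162,e+.162) for p,a,e in COVER]+[(MOULD[0][0],.018+k*.036,.054+k*.036) for k in range(4)]+BASE[:1]
for c,b in(('side',(315,120,64,110)),('top',(395,155,64,110))):
    draw(d,c,S,q,b,5,'x');A=cv2.imread('pics/x.png');t.append(A)
    x,y,w,h=b;t.append(cv2.resize(np.clip(d[c]*1.3+10,0,255).astype(np.uint8)[y:y+h,x:x+w],None,fx=5,fy=5,interpolation=cv2.INTER_CUBIC)[:,:,::-1])
cv2.imwrite('pics/fin.png',cv2.resize(np.hstack(t),None,fx=.62,fy=.62))
for c in('side','top'):cv2.imwrite(f'pics/fin_{c}.png',np.clip(d[c]*1.2,0,255).astype(np.uint8)[:,:,::-1])
T=[(p,a+.162,e+.162) for p,a,e in COVER]
for cs in(('side',),('top',)):print(fit(d,T,q,cs,step=(.004,.004,.03)))
E
```

```text
t 62.1 pos [0.5084 0.1477 0.4224] a 0.2143 corr deg [ 0.04 -0.19  0.32] F [ 1.9 -0.1  0.2] w 0.0852
t 62.5 pos [0.5092 0.1443 0.4221] a 0.2122 w 0.08553826284372351 F [-0.3 -0.1  0.1]
side crop origin 239 120
top crop origin 215 150
(array([ 0.63016444, -0.26943763,  0.23035541]), np.float64(51.93912659476668))
(array([ 0.63023132, -0.26206018,  0.23053087]), np.float64(53.66298620931949))
```

View pics/fin.png

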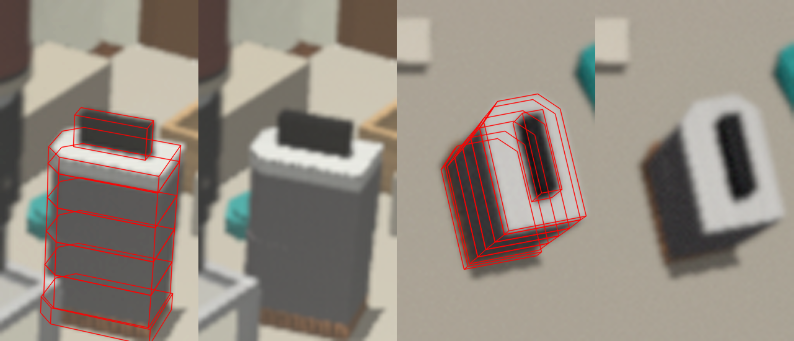

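View pics/fin_top.png

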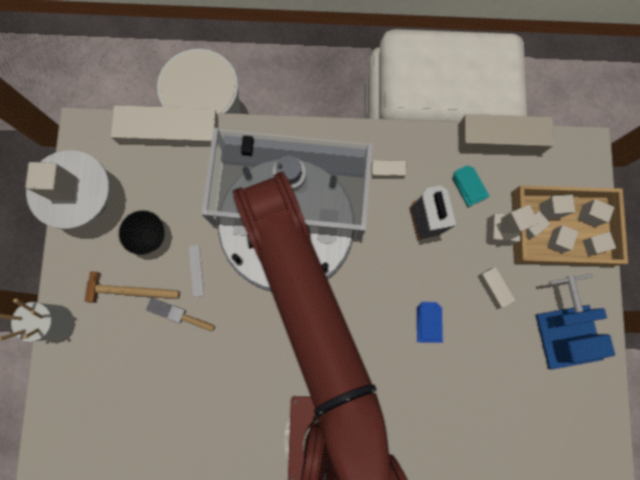

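View pics/fin_side.png

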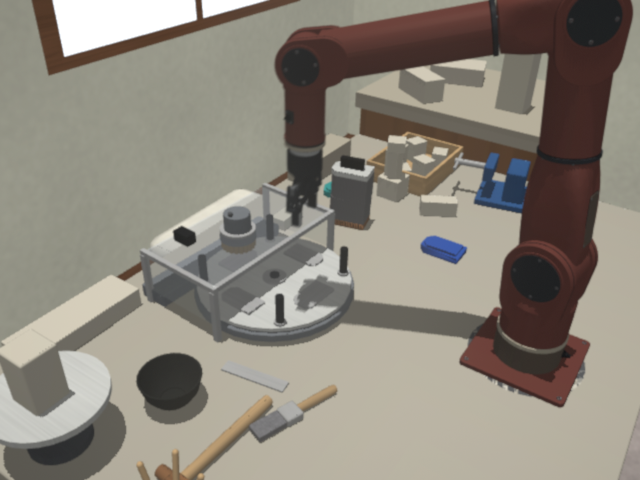

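```bash
python3 - <<'E'
from h import *
a=dict(np.load('d0.npz'));b=dict(np.load('k1.npz'))
for u,v in((280,310),(343,262)):
    A=cv2.cvtColor(a['side'].astype(np.uint8),7)[v-20:v+20,u-12:u+12].astype(np.float32)
    B=cv2.cvtColor(b['side'].astype(np.uint8),7)[v-20:v+20,u-12:u+12].astype(np.float32)
    print(cv2.phaseCorrelate(A,B))
o=robot.get_obs();print(o['time'],o['ft_force'],abs(o['joint_vel']).max())
robot.hand_in()
E
```

```text
((0.01804423303073932, 0.010958884941565827), 0.9580795764923096)
((0.4000923589005847, -0.14882615017794265), 0.6612455546855927)
62.5 [-0.28419646 -0.12295971  0.08828239] 0.0044113689490250935
the job is handed in; nothing more can be done
```

All four moulds came off the table and are stacked on the wooden base with their chamfers matched. The aluminium dust cover sits on top, and I handed the job in at about 62.5 s. `hand_in` gives no verdict.

**Table:** I turned it three clicks counter-clockwise by its pegs. In the last side picture the two front pegs are within 0.4 px of where they stood at the start, so the table rests on a click.

**Seating:** Each piece stopped within 1 mm of its expected height. The last pictures show a straight stack with no gaps between skirts.

**Second mould:** It first landed about 4 mm too far along the base's +x, with one end up, and tilted in the grip. I lifted it, levelled it, moved it back and set it again. It then went down with no more than about 10 N of contact force.

**Cover:** It was knocked about 25 mm aside during the run, so I measured it again before gripping it.

**Bystanders:** From the pictures none of them moved. I compared these by eye, not by measurement.

**Checks that disagreed:**
- The two cameras differ by about 5 to 8 mm on the stack's sideways position, because of calibration and the side camera's poor depth. I judged how well each piece lined up by comparing edges within the same picture.
- The top camera put the moulds about 2 to 5 mm to the −x side of the base's centre. That is more than the 2.5 mm of play in each fit allows, so I took part of it as measuring error.
- A slight lean of the stack towards −x remains possible. I never measured its centring directly.

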